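# Load the trough-bracket jig and clamp it in the bench vise

## Task

Take the two rubber-capped posts out of the bracket jig and put them in the tin tray, then seat every brass trough bracket on the bench flat and fully home in a pocket of the jig, one to a pocket, any pocket. When they are all in, slide the jig sideways along the bench, without lifting it, off its load mark to the marked place midway along the vise jaws, and turn the vise crank clockwise until it stops so the jig is clamped square against the fixed jaw. Leave the other things on the bench where they are, and let go at the end.

Things in the scene. Friction and masses are not known exactly. Their poses are not given: they have to be found in the camera images.
- jig: loose aluminium bracket jig, a flat block 96 (x) x 200 (y) x 22 mm, 0.6 kg, standing in a white outline (the load mark). Origin: centre of the underside; z up. Three rectangular pockets in its top, 74 (x) x 44 (y) mm, 10 mm deep, at x = 0, y = -42, 14 and 70 mm. Slides on the bench with ordinary friction.
- jig_grip (a point): the jig's handle for sliding: a dark upright steel plate, 44 (x) x 12 (y) mm, near the jig's -y end (y = -88 mm), from the block's top (22 mm) to 73 mm above the bench; this point is on its middle, 55 mm above the bench
- pocket0 (a point): centre of the floor of the pocket at y = -42 mm (next to the grip plate); axes of the jig; 12 mm above the jig's underside. A bracket is home when its origin is here, its rib along the jig's x (either way round).
- pocket1 (a point): the same for the middle pocket (y = 14 mm)
- pocket2 (a point): the same for the pocket at y = 70 mm
- bracket0: brass trough bracket, an inverted T: flat base 70 (x) x 40 (y) x 10 mm with a plain upright rib 66 (x) x 8 (y) mm along its middle, rising 34 mm above the base (44 mm overall), 0.2 kg. Origin: centre of the underside; z up, x along the rib. Lies on the bench, base down. Two or three brackets are there (an absent one reads None).
- bracket1: brass trough bracket, an inverted T: flat base 70 (x) x 40 (y) x 10 mm with a plain upright rib 66 (x) x 8 (y) mm along its middle, rising 34 mm above the base (44 mm overall), 0.2 kg. Origin: centre of the underside; z up, x along the rib. Lies on the bench, base down. Two or three brackets are there (an absent one reads None).
- bracket2: brass trough bracket, an inverted T: flat base 70 (x) x 40 (y) x 10 mm with a plain upright rib 66 (x) x 8 (y) mm along its middle, rising 34 mm above the base (44 mm overall), 0.2 kg. Origin: centre of the underside; z up, x along the rib. Lies on the bench, base down. Two or three brackets are there (an absent one reads None).
- post0: grey rubber-capped post, 72 mm tall, 0.1 kg: square steel foot 36 x 36 x 6 mm, round stem 24 mm in diameter, round rubber cap 32 mm in diameter from 44 to 72 mm up. Origin: centre of the underside, z up the stem. Starts standing in a pocket of the jig.
- post0_mid (a point): the middle of post0's stem, 36 mm above its underside
- post1: a second post, exactly like post0, starting in another pocket of the jig
- post1_mid (a point): the middle of post1's stem, 36 mm above its underside
- tray: fixed open tin tray, 150 (x) x 130 (y) mm, 30 mm high, walls and floor 3 mm. Origin: centre of the underside, z up. Each post may stand or lie in it.
- vise: fixed blue bench vise. Frame: z up, y along the jaws, +x towards the fixed jaw, a block 120 mm long (y -60 to 60), 40 mm high, face at x = 48 mm. The jig enters along +y from the -y side, handle end last, axes parallel to the vise's, sliding on the bench (the steel bed is flush). Moving jaw on the -x side, 110 mm long, 39 mm high. Gear case under the crank, 44 mm high.
- vise_seat (a point): where the clamped jig's origin belongs: the vise's origin, on the bench, midway along the jaws, where a jig against the fixed jaw has its centre; axes of the vise. White lines 1 mm beyond the jig's two ends mark the place
- fixed_jaw: the vise's fixed jaw, a blue block 120 mm long and 40 mm high; same origin and axes as the vise
- pad: sprung rubber pad on the moving jaw, 110 mm long, 37 mm high; its face is at x = -78 mm + 10 mm per rad of the crank in the vise's frame; yields up to 8 mm into the jaw at 3 N per mm. Its origin lies 78 mm to the vise's +x of its face
- crank (a joint): angle of the vise crank, rad: 0 fully open, 3.6 at its stop; grows clockwise seen from above and moves the jaw 10 mm per rad towards the fixed jaw. A jig against the fixed jaw is met at 3.0 rad; at the stop it is clamped with about 18 N. Friction 0.25 N m, it stays where it is left. Starts between 0 and 0.9
- vise_hub (a point): a point on the crank's vertical axis, 135 mm to the vise's -x of its origin, at the height of crank_knob
- crank_knob (a point): middle of the crank's upright wooden knob (24 mm in diameter, 60 to 102 mm above the bench, spins freely on its own axis), 50 mm from the crank's axis; the arm below reaches 58 mm above the bench. At joint 0 it is on the vise's -y side of the hub (10 degrees towards +x); clockwise takes it round the -x side to the +y side
- drop_target: flat orange drop target, 105 x 34 x 6 mm, a bystander; origin at the underside
- screwdriver: screwdriver, a bystander
- jar: jar 60 mm in diameter, 75 mm tall, a bystander
- coil: copper coil bobbin 44 mm in diameter, 50 mm tall, a bystander
Not all that is in view belongs to the job. What is shaped like the bracket0 but turquoise is not meant.

How it is judged:
On the way, in this order (a step that is already met when the one before it is completed fails the run):
1. both posts are in the tray and every bracket is home in a pocket of the jig ((distance between bracket0 and pocket0 below 0.005 m or distance between bracket0 and pocket1 below 0.005 m or distance between bracket0 and pocket2 below 0.005 m) and angle between each of bracket0, bracket1, bracket2's own z axis and vertical below 0.06 rad and (distance between bracket1 and pocket0 below 0.005 m or distance between bracket1 and pocket1 below 0.005 m or distance between bracket1 and pocket2 below 0.005 m) and (distance between bracket2 and pocket0 below 0.005 m or distance between bracket2 and pocket1 below 0.005 m or distance between bracket2 and pocket2 below 0.005 m) and x of post0_mid in the frame of tray between -0.07 and 0.07 m and y of post0_mid in the frame of tray between -0.06 and 0.06 m and z of each of post0_mid, post1_mid in the frame of tray below 0.055 m and x of post1_mid in the frame of tray between -0.07 and 0.07 m and y of post1_mid in the frame of tray between -0.06 and 0.06 m), for 0.2 s.
2. the jig stands between the vise jaws, midway along them (y of jig in the frame of vise_seat between -0.012 and 0.012 m and x of jig in the frame of vise_seat between -0.035 and 0.035 m and angle between the y axis of jig and the y axis of vise_seat, either way round below 0.2 rad), for 0.2 s.
3. the crank has clamped the jig against the fixed jaw (contact force between each of pad, fixed_jaw and jig above 4 N and x of jig in the frame of vise_seat between -0.004 and 0.004 m and angle between the y axis of jig and the y axis of vise_seat, either way round below 0.05 rad), for 0.2 s.
At the end, for the whole second after the job is handed in: every bracket present home in a jig pocket (5 mm, tilt under 0.06 rad); posts in the tray; jig midway along the vise jaws (12 mm), against the fixed jaw (4 mm, 0.05 rad), clamped with at least 4 N on both sides; all at rest and let go (all of step 1 and all of step 2 and all of step 3 and linear speed of each of bracket0, bracket1, bracket2, post0, post1, jig below 0.02 m/s); the robot touches nothing.
It fails at once if the jig is lifted off the bench or tipped (height (world z) of jig above 0.01 m or angle between jig's own z axis and vertical above 0.12 rad).
It fails at once if a bystander is knocked out of its place (more than 40 mm) (distance of any of drop_target, screwdriver, jar, coil from where it was at the start of the episode above 0.04 m).
Of bracket0, bracket1, bracket2 only 2 to 3 are there at a start; the rules pass over those that are not, and their reading is None.
At some moment in a run one of bracket0, bracket1, bracket2 may be knocked a few centimetres aside while the robot is not near it.
Once in a run the grip may slacken for a moment while it holds something.
It also fails if it takes over 210 s, if anything falls off the work surface, if the arm or the gripper's body presses on something with over 40 N, if the wrist force passes 120 N, or if a joint passes its speed limit or range.

## Robot

A 7-joint arm with a two-finger parallel gripper is mounted at the origin on the work surface. World frame = base frame: x ahead of the robot, y to its left, z up, the work surface at z = 0. Lengths are in m, angles in rad, forces in N, time in s.
With the tool pointing down it reaches from about 0.4 to 0.9 m from the base axis. Payload 5.5 kg.
Tool frame: the origin (TCP) lies midway between the tips of the shut fingers; the grasp point (between the pads) lies 19 mm behind it; z points along the fingers, y is the line along which they close (so a half turn about z gives the same grasp; the last joint's range is limited). The gripper opens to 85 mm and grips with 20 to 120 N. Pads are 22 mm wide; open, the fingers measure 114 mm over their backs; the gripper's body (76 mm by 85 mm) begins 54 mm behind the grasp point. The pads swing forward as they close: fully open they stand 13 mm farther back than shut.
Start: joints at [1.601, 0.501, -0.427, 1.55, 0.221, 1.138, -0.21], TCP at [0.15, -0.632, 0.231] pointing down, gripper open.
Joint ranges: [-2.88, 2.88], [-0.31, 2.03], [-1.54, 1.56], [0.2, 2.42], [-1.41, 4.55], [0.19, 2.02], [-2.57, 2.57]. Speed limits (rad/s): [2.57, 2.57, 3.14, 3.14, 3.14, 3.14, 3.14].

## Interface

Orientations are given as a unit quaternion [w, x, y, z].
In Python, from plant import bot gives the robot as it stands. The module is installed in compiled form; this text tells all that it offers.
- The arm moves only by the tool step_arm, never from a script. Its argument "increments" is a list of rows, each a list of 7 numbers: the opening, from -1 (shut) to 1 (fully open), then the shift along the world's x, y, z each as a share of 0.6 m, from -1 to 1, then the turn, a rotation vector about the world's x, y, z each as a share of 90 degrees, from -1 to 1. A call has 1 to 12 rows; each row is the pose to reach, as a shift and turn from the pose commanded when the call began; what a row does not reach only later rows make up. A row lasts 1/12 s, in which the tool goes at most 41.7 mm and 7.16 degrees, less where a joint would pass 70% of its speed; a pose out of reach is approached as far as the arm can. A call with a number of a shift or a turn outside -1 to 1 is refused whole. A call with a gripper value outside its range is refused whole. The fingers move at their own pace and stop on an object; the grip force is fixed at half the most. Time passes only in rows, so rows that repeat a pose let the fingers close. It gives the time, the measured TCP pose, the force, the opening and the grip force at its end, in the units of the state.
- bot.get_obs(): the state, without advancing time (a new reading comes with each control period).
- bot.read_camera(name): name is "scene" or "top"; returns a dict with "color" (384x512x3 uint8, blue, green, red), "K" (3x3 intrinsics, pixels), "k1" (the pictures are not rectified: a ray, as slopes to the right and down, at radius r is drawn at 1 + k1 r^2 times it, then the intrinsics apply), "rvec" (rotation vector, rad) and "tvec" (3), from world to camera coordinates, as OpenCV has them. Camera axes: x right, y down, z forward; pixel columns grow to the right and rows downward; lengths in m; the calibration is good to about 2 mm. A picture is of the moment at which its call begins. There is no depth.
- bot.hand_in(): hands the job in; it is judged then, once.
Trained networks look in a picture, given as the dict that the camera call returned (one of the last four; its "shot" number tells which), for a name from the list of things; names that differ only in an ending like _2 or _b are one class to them, and where a whole thing is asked for, a point or a joint stands for the part that bears it (a point fixed in the world has none). Each returns a list of dicts, best first, with "confidence" (0 to 1); they miss things now and then, are a little off and sometimes report something else, mostly with a low value. They report only what shows in the picture. A call takes as long as a camera call. They do not tell look-alikes from the thing itself.
- bot.look_for(name, picture): "box" ([left, top, right, bottom] in pixels, round what is visible of it).
- bot.regions_of(name, picture): "region" (384x512 bool, what is visible of it) and "box" ([left, top, right, bottom] in pixels, round what is visible of it).
- bot.place_of(name, picture): "pixel" ([column, row] in pixels: a listed point, or the origin of a listed thing).
The state is a dict: "time": time; "joints": joint angles; "joint_velocities": joint speeds; "effort": joint torques, N m; "tcp_pos": TCP position; "tool_rot": TCP orientation; "ft_force": force on the tool from outside, world axes, zero at the start; "wrist_torque": the same for the moment, N m; "width": finger opening in m; "gripper_force": force on a finger pad.
Only numpy, scipy, OpenCV 4.12 (cv2) and the standard library are available. Lean on these libraries where they do the work, as an engineer would, in place of code of your own. Each camera call takes 0.05 s, during which the arm holds its last target. There are 200 camera calls.

## Working session

There is one attempt and no reset: what is moved stays moved. The work goes in short steps, Python scripts to look and compute and a tool call to move; the robot and the scene stay as the last step left them, time stands still between calls to the robot, and variables do not carry over. Pictures are saved under pics/ and viewed, at most 14 in all, crops included, and the job is handed in when it is done.

Besides the shell and the picture viewer there is one more tool, called as name(argument=value, ...), one argument or row to a line, values as JSON. step_arm: Moves the arm, as the interface text tells. Its arguments: {"type":"object","properties":{"increments":{"type":"array"}},"required":["increments"]}

```bash
mkdir -p pics
cat > h.py <<'E'
import numpy as np, cv2
from plant import bot
def cam(n): return bot.read_camera(n)
def ray(p,px):
    K=np.array(p["K"]);d=np.array([p["k1"],0,0,0],float)
    # k1 model
    u=(px[0]-K[0,2])/K[0,0];v=(px[1]-K[1,2])/K[1,1]
    s=1.0;rd=np.hypot(u,v);r=rd
    for _ in range(30): r=rd/(1+p["k1"]*r*r)
    if rd>0:u,v=u*r/rd,v*r/rd
    R=cv2.Rodrigues(np.array(p["rvec"],float))[0];t=np.array(p["tvec"],float).ravel()
    return -R.T@t, R.T@np.array([u,v,1.0])
def at(p,px,z):
    c,d=ray(p,px);return c+d*(z-c[2])/d[2]
def proj(p,X):
    R=cv2.Rodrigues(np.array(p["rvec"],float))[0];t=np.array(p["tvec"],float).ravel()
    return cv2.projectPoints(np.array(X,float).reshape(-1,3),np.array(p["rvec"],float),t,np.array(p["K"],float),np.array([p["k1"],0,0,0],float))[0].reshape(-1,2)
def save(p,n,box=None,s=1):
    im=np.array(p["color"])
    if box: im=im[box[1]:box[3],box[0]:box[2]]
    cv2.imwrite("pics/"+n,cv2.resize(im,None,fx=s,fy=s,interpolation=cv2.INTER_CUBIC))
E
python3 - <<'E'
from h import *
o=bot.get_obs();print({k:np.round(v,3) for k,v in o.items()})
t=cam("top");s=cam("scene")
save(t,"t0.png",None,1.5);save(s,"s0.png",None,1.5)
for p,n in((t,'top'),(s,'scene')):
    print(n,p["K"],p["k1"],ray(p,(256,192)))
    for k in "jig jig_grip pocket0 pocket1 pocket2 bracket0 post0 post0_mid tray vise vise_seat vise_hub crank_knob drop_target screwdriver jar coil".split():
        try: r=bot.place_of(k,p)
        except Exception as e: print(k,e);continue
        print(k,[(np.round(a["pixel"]).astype(int).tolist(),round(a["confidence"],2),np.round(at(p,a["pixel"],0),3)[:2].tolist()) for a in r])
E
```

```text
{'time': np.float64(0.0), 'joints': array([ 1.601,  0.502, -0.427,  1.551,  0.221,  1.138, -0.21 ]), 'joint_velocities': array([ 0.001,  0.001,  0.002, -0.001,  0.001, -0.001, -0.   ]), 'effort': array([ 0.0000e+00, -5.6952e+01, -5.8160e+00, -2.8093e+01,  1.1000e-02,
        1.2000e-02, -0.0000e+00]), 'tcp_pos': array([ 0.15 , -0.632,  0.23 ]), 'tool_rot': array([-0.001,  0.993,  0.116, -0.   ]), 'ft_force': array([ 0.427,  0.212, -0.432]), 'wrist_torque': array([ 0.039,  0.061, -0.028]), 'gripper_force': np.float64(0.0), 'width': np.float64(0.086)}
top [[437.36635444   0.         251.52457466]
 [  0.         437.36635444 187.75645066]
 [  0.           0.           1.        ]] 0.036932046561829794 (array([ 0.45398012, -0.01014266,  1.45887244]), array([ 0.04503049, -0.0120488 , -0.99901247]))
jig [([275, 163], 0.58, [0.617, -0.089])]
jig_grip [([304, 165], 0.81, [0.613, -0.184])]
pocket0 [([251, 166], 0.96, [0.606, -0.009]), ([287, 164], 0.81, [0.615, -0.129]), ([272, 170], 0.57, [0.597, -0.079])]
pocket1 [([251, 166], 0.96, [0.606, -0.009]), ([287, 164], 0.81, [0.615, -0.129]), ([2
[... 2220 characters left out ...]
96], 0.19, [0.765, -0.224])]
post0_mid [([269, 205], 0.65, [0.565, 0.049])]
tray [([157, 295], 0.79, [0.507, -0.372])]
vise [([303, 175], 0.88, [0.585, 0.257]), ([239, 241], 0.5, [0.572, -0.128])]
vise_seat [([301, 177], 0.65, [0.585, 0.241]), ([216, 330], 0.61, [0.676, -0.377]), ([259, 230], 0.31, [0.596, -0.062])]
vise_hub [([267, 149], 0.87, [0.384, 0.364])]
crank_knob [([259, 154], 0.64, [0.378, 0.31])]
drop_target [([316, 244], 0.74, [0.755, -0.04]), ([255, 237], 0.18, [0.6, -0.093])]
screwdriver [([290, 294], 0.6, [0.767, -0.219]), ([157, 294], 0.45, [0.504, -0.37])]
jar [([310, 151], 0.53, [0.539, 0.426])]
coil [([215, 333], 0.86, [0.676, -0.383]), ([155, 295], 0.74, [0.502, -0.374])]
```

View pics/t0.png

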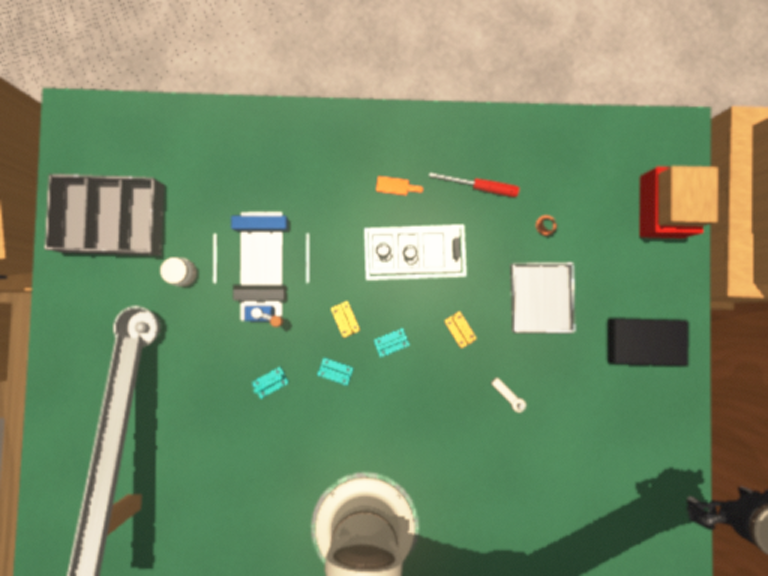

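View pics/s0.png

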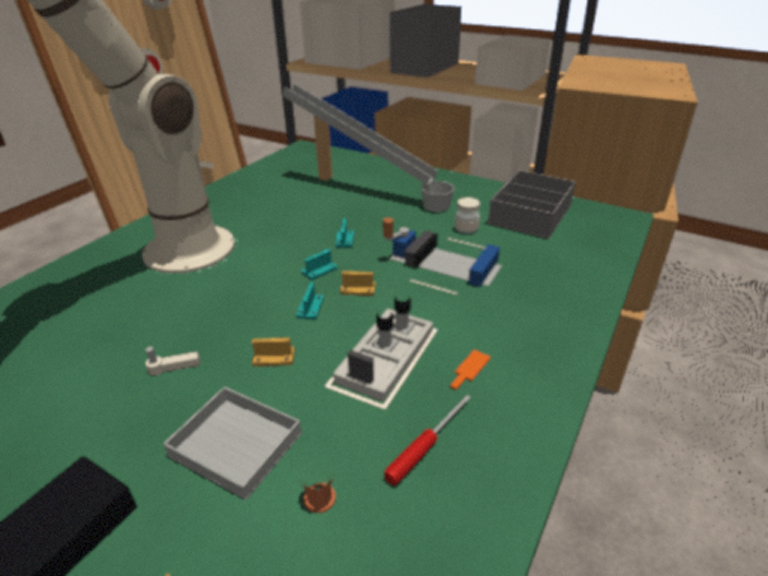

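Top view: two brass brackets at about (230,213) and (307,219) px (full-res). The look-alikes are turquoise at (261,228), (223,247) and (180,254). Posts stand in the far and middle pockets, and the tray is at (362,198). I'll fit models to the regions and check one close crop.

```bash
cat > fit.py <<'E'
from h import *
from scipy.optimize import minimize
B=lambda x0,x1,y0,y1,z0,z1:np.array([[x,y,z] for x in(x0,x1) for y in(y0,y1) for z in(z0,z1)])/1000.
MODEL=dict(bracket=[B(-35,35,-20,20,0,10),B(-33,33,-4,4,10,44)],
 jig=[B(-48,48,-100,100,0,22),B(-22,22,-94,-82,22,73)],
 tray=[B(-75,75,-65,65,0,30)], fixed_jaw=[B(48,86,-60,60,0,40)])
SS=4
def render(p,parts,q,off):
    x,y,a=q;c,s=np.cos(a),np.sin(a);R=np.array([[c,-s,0],[s,c,0],[0,0,1]])
    h,w=p["color"].shape[:2]
    x0,y0,x1,y1=off
    m=np.zeros(((y1-y0)*SS,(x1-x0)*SS),np.uint8)
    for b in parts:
        P=proj(p,b@R.T+[x,y,0]); P=(P+0.5-[x0,y0])*SS-0.5
        cv2.fillConvexPoly(m,cv2.convexHull(np.round(P*16).astype(np.int32)),255,shift=4)
    return cv2.resize(m,(x1-x0,y1-y0),interpolation=cv2.INTER_AREA)/255.
def fit(obs,parts,q0,steps=(.006,.006,.08)):
    """obs: list of (picture,softmask,ignore or None)"""
    it=[]
    for p,m,ig in obs:
        ys,xs=np.where(m>.5);off=(max(xs.min()-12,0),max(ys.min()-12,0),min(xs.max()+13,512),min(ys.max()+13,384))
        sl=np.s_[off[1]:off[3],off[0]:off[2]]
        it.append((p,m[sl],np.ones(m[sl].shape) if ig is None else 1.-ig[sl],off,m.sum()))
    f=lambda q:sum((w*(render(p,parts,q,off)-m)**2).sum()/n for p,m,w,off,n in it)
    sim=np.array([q0]+[np.array(q0)+np.eye(3)[i]*steps[i] for i in range(3)])
    r=minimize(f,q0,method="Nelder-Mead",options=dict(initial_simplex=sim,xatol=1e-4,fatol=1e-5,maxiter=300))
    return r.x,r.fun
def brass(p,c,rad=22):
    hsv=cv2.cvtColor(np.array(p["color"]),cv2.COLOR_BGR2HSV)
    m=((hsv[...,0]>12)&(hsv[...,0]<33)&(hsv[...,1]>110)&(hsv[...,2]>60)).astype(float)
    k=np.zeros(m.shape);k[int(c[1])-rad:int(c[1])+rad,int(c[0])-rad:int(c[0])+rad]=1
    return m*k
def brackets(q0s,pics,both=True):
    out=[]
    for q0 in q0s:
        def run(ps):
            obs=[(p,brass(p,proj(p,[q0[0],q0[1],.015])[0]),None) for p in ps]
            return min((fit(obs,MODEL["bracket"],(q0[0],q0[1],a)) for a in q0[2:]),key=lambda r:r[1])
        out.append([run(pics)]+[run([p]) for p in pics])
    return out
E
cat > a.py <<'E'
from fit import *
t=cam("top");s=cam("scene")
save(t,"c0.png",(195,135,350,240),5)
for r in brackets([(.45,.065,.3,1.3,-.3),(.437,-.186,.3,1.3,-.3)],[t,s]):
    print("br",[(np.round(q,4).tolist(),round(c,3)) for q,c in r])
def reg(n,p,near=None):
    r=bot.regions_of(n,p)
    if not r: return None
    return np.array(r[0]["region"]).astype(float)
def post(p):
    m=np.zeros((384,512))
    for r in bot.regions_of("post0",p):
        if r["confidence"]>.3:m=np.maximum(m,r["region"])
    return cv2.dilate(m,np.ones((3,3)))
for n,q0 in(("jig",(.605,-.088,0)),("tray",(.507,-.372,0)),("fixed_jaw",(.59,.246,0))):
    ob=[]
    for p in(t,s):
        m=reg(n,p)
        if m is not None: ob.append((p,m,post(p) if n=="jig" else None))
    for o in([ob]+[[x] for x in ob]):
        q,c=fit(o,MODEL[n],q0);print(n,len(o),np.round(q,4),round(c,3))
E
python3 a.py
```

```text
br [([0.4489, 0.0577, 0.4389], np.float64(0.123)), ([0.449, 0.0573, 0.4459], np.float64(0.042)), ([0.448, 0.0592, 0.4325], np.float64(0.066))]
br [([0.4332, -0.1966, 0.5746], np.float64(0.114)), ([0.4334, -0.197, 0.58], np.float64(0.037)), ([0.4323, -0.1959, 0.6009], np.float64(0.064))]
jig 2 [ 0.6062 -0.0903  0.0515] 1.039
jig 1 [ 0.605 -0.088  0.   ] 1.0
jig 1 [ 0.6062 -0.0903  0.0515] 0.039
tray 2 [ 0.5096 -0.3745  0.0507] 0.072
tray 1 [ 0.5117 -0.3731  0.0225] 0.056
tray 1 [ 0.5094 -0.3748  0.0513] 0.009
fixed_jaw 2 [0.5892 0.2435 0.138 ] 0.576
fixed_jaw 1 [ 0.5881  0.2558 -0.0859] 0.315
fixed_jaw 1 [0.5891 0.2451 0.1437] 0.219
```

View pics/c0.png

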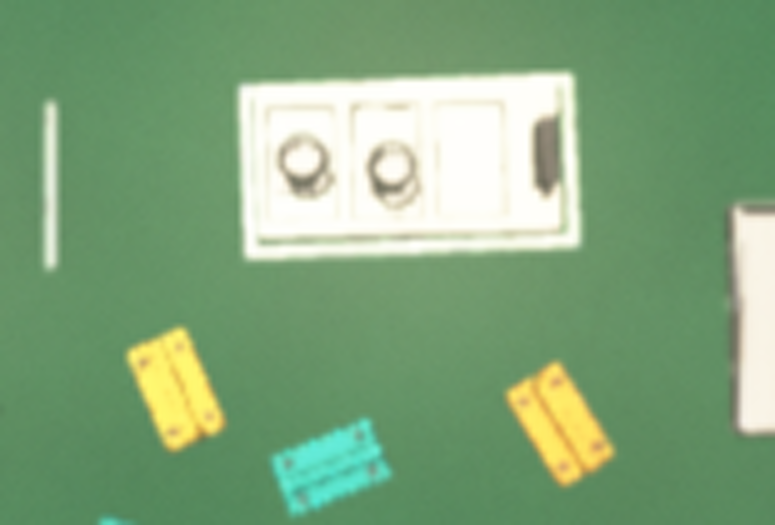

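```bash
cat > b.py <<'E'
from fit import *
t=cam("top");s=cam("scene")
def alpha(p):
    im=np.array(p["color"]).astype(float);g=(im[...,1]-im[...,2])/(im[...,1]+1)
    return im,g
SH=MODEL["jig"]
def post(y): 
    a=np.arange(0,2*np.pi,.4);c=np.c_[np.cos(a),np.sin(a)]
    return np.array([[16*u,y+16*v,z] for u,v in c for z in(56,84)])/1000.
def rnd(p,q,off,posts):
    x,y,a,W,L,th,ox,oy=q;x0,y0,x1,y1=off
    def T(P,dx=0,dy=0):
        c,s_=np.cos(a),np.sin(a);R=np.array([[c,-s_,0],[s_,c,0],[0,0,1]])
        return P@R.T+[x+dx,y+dy,0]
    m=np.zeros(((y1-y0)*SS,(x1-x0)*SS),np.uint8)
    def poly(P,v):
        P=(proj(p,P)+.5-[x0,y0])*SS-.5
        cv2.fillConvexPoly(m,cv2.convexHull(np.round(P*16).astype(np.int32)),v,shift=4)
    def rect(w,l):return np.array([[i*w,j*l,0] for i in(-1,1) for j in(-1,1)])
    poly(T(rect(W,L),ox,oy),255);poly(T(rect(W-th,L-th),ox,oy),0)
    for b in SH: poly(T(b),255)
    for yy in posts: poly(T(post(yy)),255)
    mm=cv2.resize(m,(x1-x0,y1-y0),interpolation=cv2.INTER_AREA)/255.
    return cv2.GaussianBlur(mm,(0,0),.6)
its=[]
for p in(t,s):
    im,g=alpha(p);c=proj(p,[.606,-.09,.02])[0].astype(int);r=52 if p is t else 62
    off=(c[0]-r,c[1]-(28 if p is t else 50),c[0]+r,c[1]+(28 if p is t else 45))
    gg=g[off[1]:off[3],off[0]:off[2]];bench=np.percentile(gg,90);w=np.percentile(gg,10)
    its.append((p,np.clip((bench-gg)/(bench-w),0,1.2),off))
from scipy.optimize import minimize
def run(its,lab):
    f=lambda q:sum(((rnd(p,q,off,(14,70))-m)**2).mean() for p,m,off in its)
    best=None
    q0=np.array([.606,-.09,.04,.054,.106,.004,0,0])
    for k in range(3):
        sim=np.vstack([q0,q0+np.diag([.004,.004,.03,.004,.004,.002,.002,.002])])
        r=minimize(f,q0,method="Nelder-Mead",options=dict(initial_simplex=sim,maxiter=500,xatol=1e-5,fatol=1e-7));q0=r.x
    print(lab,np.round(q0,4),round(r.fun,5));return q0
q=run(its,"both");run(its[:1],"top");run(its[1:],"scene")
for i,(p,m,off) in enumerate(its):
    rr=rnd(p,q,off,(14,70));cv2.imwrite(f"pics/fit{i}.png",cv2.resize(np.vstack([np.clip(m,0,1),rr,abs(m-rr)])*255,None,fx=3,fy=3))
# vise lines: centroid of white segments
im=np.array(t["color"]).astype(float);g=(im[...,1]-im[...,2])/(im[...,1]+1)
for cx in(143,205):
    sub=(slice(150,195),slice(cx-5,cx+6));w=np.clip(.2-g[sub],0,None)+0;w[w<.05]=0
    ys,xs=np.mgrid[150:195,cx-5:cx+6]
    k=w.sum(1)>.05;rows=np.arange(150,195)[k];cols=(w*xs).sum(1)[k]/w.sum(1)[k]
    P=np.array([at(t,(c,r),0)[:2] for c,r in zip(cols,rows)]);f_=np.polyfit(P[:,0],P[:,1],1)
    print("line",len(P),P[:,0].min().round(4),P[:,0].max().round(4),P.mean(0).round(4),"slope",f_.round(4))
for p in(t,s):
    for n in("crank_knob","vise_hub","jig_grip","post0_mid","post1_mid"):
        z={"crank_knob":.081,"vise_hub":.081,"jig_grip":.055}.get(n,.048)
        print(n,[(np.round(at(p,a["pixel"],z)[:2],4).tolist(),round(a["confidence"],2)) for a in bot.place_of(n,p)[:3]])
# blue mask of vise
hsv=cv2.cvtColor(np.array(t["color"]),cv2.COLOR_BGR2HSV);bl=((hsv[...,0]>100)&(hsv[...,0]<125)&(hsv[...,1]>120)).astype(np.uint8)
n,l,st,ce=cv2.connectedComponentsWithStats(bl)
for i in range(1,n):
    if st[i,4]>20:
        print("blue",st[i],at(t,ce[i],.04).round(4)); 
        ys,xs=np.where(l==i);print(cv2.minAreaRect(np.c_[xs,ys].astype(np.float32)))
save(t,"v0.png",(135,130,225,225),6)
E
python3 b.py
```

```text
both [ 6.033e-01 -9.090e-02  6.640e-02  5.990e-02  1.131e-01  1.190e-02
 -5.000e-04 -2.800e-03] 0.10821
top [ 0.6022 -0.0921  0.0626  0.06    0.1132  0.0105  0.0008 -0.0018] 0.00664
scene [ 0.6048 -0.0908  0.0673  0.0601  0.1129  0.0126 -0.0025 -0.0033] 0.10098
line 33 0.5226 0.6296 [0.5761 0.3514] slope [0.0376 0.3298]
line 34 0.5284 0.639 [0.5836 0.1454] slope [0.0392 0.1226]
crank_knob [([0.5811, 0.2283], 0.73), ([0.4448, 0.1944], 0.58)]
vise_hub [([0.4633, 0.2415], 0.61)]
jig_grip [([0.6081, -0.171], 0.98)]
post0_mid [([0.6017, -0.0313], 0.41)]
post1_mid []
crank_knob [([0.4562, 0.1859], 0.66)]
vise_hub [([0.4685, 0.2346], 0.67)]
jig_grip [([0.6191, -0.1758], 0.82), ([0.5635, 0.3512], 0.42)]
post0_mid [([0.5948, -0.0158], 0.69), ([0.6226, -0.0643], 0.52), ([0.4181, 0.2307], 0.5)]
post1_mid [([0.6045, -0.0813], 0.72)]
blue [155 144  36   8 251] [0.654 0.251 0.04 ]
((172.5, 147.5), (35.0, 7.0), 0.0)
blue [164 205   4   8  22] [0.4556 0.2656 0.04  ]
((165.5, 208.5), (3.0, 7.0), 0.0)[ WARN:0@8.585] global loadsave.cpp:1063 imwrite_ Unsupported depth image for selected encoder is fallbacked to CV_8U.
```

View pics/v0.png

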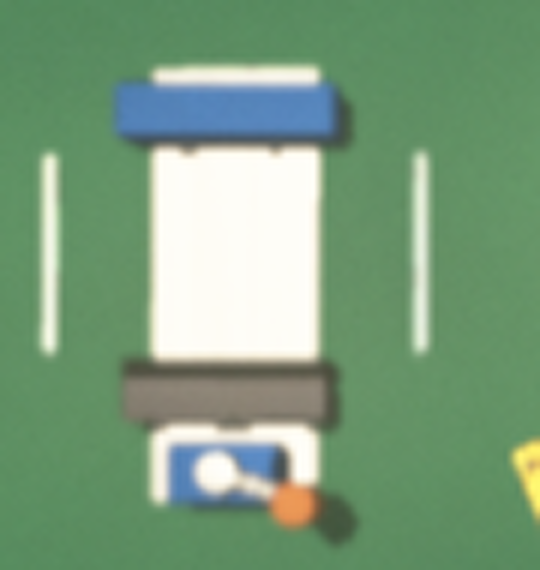

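View pics/fit0.png

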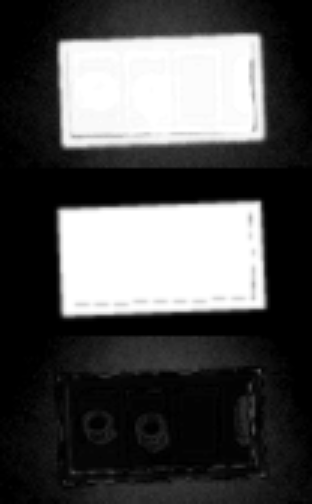

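```bash
cat > ov.py <<'E'
from fit import *
import sys
def tile(p,q,box,s,vals=(150,255),draw=True):
    im=np.array(p["color"])[box[1]:box[3],box[0]:box[2]].astype(float)
    im=np.clip((im-vals[0])/(vals[1]-vals[0]),0,1)*255
    im=cv2.resize(im,None,fx=s,fy=s,interpolation=cv2.INTER_CUBIC).clip(0,255).astype(np.uint8)
    x,y,a=q;c,sn=np.cos(a),np.sin(a);R=np.array([[c,-sn,0],[sn,c,0],[0,0,1]])
    def ln(P,col):
        P=(proj(p,(np.array(P)/1000.)@R.T+[x,y,0])+.5-[box[0],box[1]])*s-.5
        cv2.polylines(im,[np.round(P*8).astype(np.int32)],True,col,1,shift=3)
    rc=lambda x0,x1,y0,y1,z:[[x0,y0,z],[x1,y0,z],[x1,y1,z],[x0,y1,z]]
    if draw:
        ln(rc(-48,48,-100,100,22),(0,0,255));ln(rc(-48,48,-100,100,0),(255,0,255))
        for yy in(-42,14,70): ln(rc(-37,37,yy-22,yy+22,22),(255,0,0))
        ln(rc(-22,22,-94,-82,73),(0,160,0))
    return im
E
python3 - <<'E'
from ov import *
t=cam("top");s=cam("scene");q=(.6045,-.0908,.06)
A=tile(t,q,(238,145,318,193),10,(120,255))[:, :800]
B_=tile(s,q,(205,190,305,275),6,(60,255))
A=cv2.resize(A,(480,288));B_=cv2.resize(B_,(600,510))
A2=tile(t,q,(238,145,318,193),6,(200,255),False)
out=np.zeros((600,800,3),np.uint8)
cv2.imwrite("pics/o1.png",tile(t,q,(238,145,318,193),10,(190,255)))
cv2.imwrite("pics/o2.png",tile(s,q,(210,190,305,270),7,(60,255)))
E
```

```text
(no output)
```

View pics/o1.png

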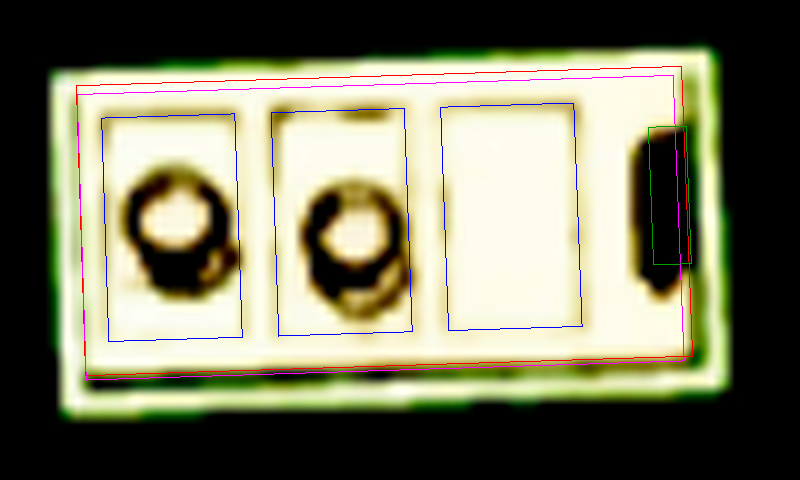

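View pics/o2.png

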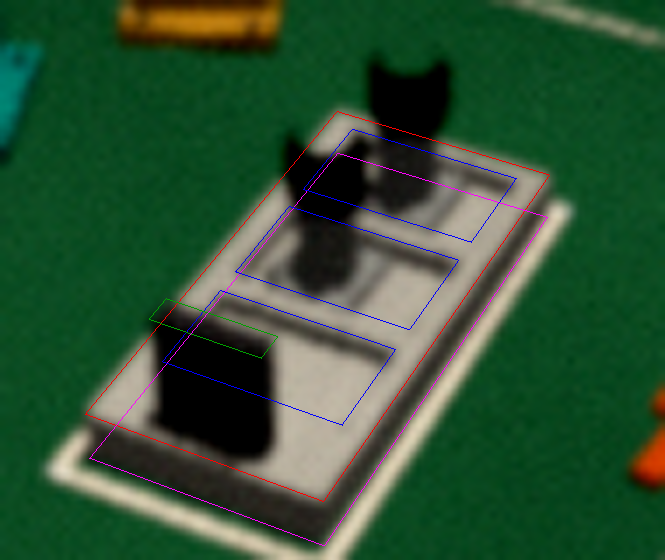

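Run:
```python
from fit import *
t=cam("top");s=cam("scene")
for n,px in(("A",(255.0,165.8)),("B",(273.0,167.8))): print(n,at(t,px,.084).round(4))
# scene cap tops (row ~ top of cap): o2 crop px /7 + (210,190)
for n,px in(("A",(410,75)),("B",(326,150))):
    print(n,at(s,(px[0]/7+210,px[1]/7+190),.084).round(4))
j=np.array([.6045,-.0903]);a=.06;
for y in(-.088,-.042,.014,.07): print(y,(j+[-np.sin(a)*y,np.cos(a)*y]).round(4))
# vise jaw fit
MODELT=lambda T:[B(48,48+T,-60,60,0,40)]
def blue(p,lo):
    h=cv2.cvtColor(np.array(p["color"]),cv2.COLOR_BGR2HSV)
    m=((h[...,0]>98)&(h[...,0]<128)&(h[...,1]>100)&(h[...,2]>40)).astype(float)
    c=proj(p,[.655,.25,.02])[0].astype(int);k=np.zeros(m.shape);k[c[1]-22:c[1]+22,c[0]-26:c[0]+26]=1
    return m*k
for T in(20,24,28,32,36):
    o=[(p,blue(p,0),None) for p in(t,s)]
    print(T,[(np.round(q,4).tolist(),round(c,3)) for q,c in (fit(x,MODELT(T),(.59,.248,.04)) for x in(o,o[:1],o[1:]))])
for n,px,z in(("hubtop",(215/6+135-.5,470/6+130-.5),.075),("knobtop",(293/6+134.5,507/6+129.5),.102)): print(n,at(t,px,z).round(4))
```

```text
A [ 0.5986 -0.0213  0.084 ]
B [ 0.5939 -0.0783  0.084 ]
A [ 0.6071 -0.0315  0.084 ]
B [ 0.6026 -0.0874  0.084 ]
-0.088 [ 0.6098 -0.1781]
-0.042 [ 0.607  -0.1322]
0.014 [ 0.6037 -0.0763]
0.07 [ 0.6003 -0.0204]
20 [([0.5968, 0.2519, 0.0363], np.float64(0.129)), ([0.5971, 0.2518, 0.0274], np.float64(0.059)), ([0.5961, 0.253, 0.0384], np.float64(0.062))]
24 [([0.5946, 0.2523, 0.0422], np.float64(0.234)), ([0.5953, 0.2506, 0.0194], np.float64(0.117)), ([0.5946, 0.2512, 0.0559], np.float64(0.089))]
28 [([0.5933, 0.2507, 0.0565], np.float64(0.469)), ([0.5949, 0.2493, 0.03], np.float64(0.24)), ([0.593, 0.2499, 0.0939], np.float64(0.162))]
32 [([0.5927, 0.2443, 0.1167], np.float64(0.702)), ([0.5941, 0.2493, 0.0294], np.float64(0.405)), ([0.5918, 0.2465, 0.1286], np.float64(0.243))]
36 [([0.59, 0.244, 0.1457], np.float64(0.941)), ([0.5921, 0.2484, 0.0398], np.float64(0.565)), ([0.5896, 0.2446, 0.1654], np.float64(0.321))]
hubtop [0.4589 0.242  0.075 ]
knobtop [0.4408 0.1963 0.102 ]
```

step_arm(
  increments=[
    [1,0.35,0.45,-0.05,0,0,0],
    [1,0.35,0.45,-0.05,0,0,0],
    [1,0.35,0.45,-0.05,0,0,0],
    [1,0.35,0.45,-0.05,0,0,0],
    [1,0.35,0.45,-0.05,0,0,0],
    [1,0.35,0.45,-0.05,0,0,0],
    [1,0.35,0.45,-0.05,0,0,0],
    [1,0.35,0.45,-0.05,0,0,0],
    [1,0.35,0.45,-0.05,0,0,0],
  ],
)

```text
time: 3.85
tcp_pos: [0.3647, -0.3556, 0.2015]
tool_rot: [-0.001, 0.993, 0.121, 0.001]
ft_force: [0.2, 0.3, -0.3]
width: 0.0852
gripper_force: 0.0
```

step_arm(
  increments=[
    [1,0.39,0.56,0,0,0,0.32],
    [1,0.39,0.56,0,0,0,0.32],
    [1,0.39,0.56,0,0,0,0.32],
    [1,0.39,0.56,0,0,0,0.32],
    [1,0.39,0.56,0,0,0,0.32],
    [1,0.39,0.56,0,0,0,0.32],
    [1,0.39,0.56,0,0,0,0.32],
    [1,0.39,0.56,0,0,0,0.32],
    [1,0.39,0.56,0,0,0,0.32],
    [1,0.39,0.56,0,0,0,0.32],
    [1,0.39,0.56,0,0,0,0.32],
    [1,0.39,0.56,0,0,0,0.32],
  ],
)

```text
time: 4.85
tcp_pos: [0.5948, -0.0231, 0.2014]
tool_rot: [-0.001, 0.932, 0.362, 0.001]
ft_force: [-1.4, -0.2, -0.3]
width: 0.0854
gripper_force: 0.0
```

```bash
python3 -c "
from h import *
o=bot.get_obs();print(o['time'],o['joints'].round(2),o['tcp_pos'].round(4),o['tool_rot'].round(4))"
```

```text
4.85 [ 0.55  0.51 -0.75  1.72  0.38  1.07 -1.15] [ 0.5948 -0.0231  0.2014] [-7.000e-04  9.322e-01  3.620e-01  6.000e-04]
```

step_arm(
  increments=[
    [1,0.008,0.002,-0.15,0,0,0],
    [1,0.008,0.002,-0.15,0,0,0],
    [1,0.008,0.002,-0.15,0,0,0],
    [1,0.008,0.002,-0.25,0,0,0],
    [1,0.008,0.002,-0.25,0,0,0],
    [1,0.008,0.002,-0.25,0,0,0],
    [-1,0.008,0.002,-0.25,0,0,0],
    [-1,0.008,0.002,-0.25,0,0,0],
    [-1,0.008,0.002,-0.25,0,0,0],
    [-1,0.008,0.002,-0.25,0,0,0],
    [-1,0.008,0.002,-0.25,0,0,0],
    [-1,0.008,0.002,-0.25,0,0,0],
  ],
)

```text
time: 5.85
tcp_pos: [0.6002, -0.0252, 0.0533]
tool_rot: [0.001, 0.933, 0.36, 0.001]
ft_force: [-1.2, 0.2, 7.9]
width: 0.0303
gripper_force: 58.9
```

step_arm(
  increments=[
    [-1,0,0,0.05,0,0,0],
    [-1,0,0,0.1,0,0,0],
    [-1,0,0,0.16,0,0,0],
    [-1,0,0,0.22,0,0,0],
    [-1,0,0,0.25,0,0,0],
    [-1,0,0,0.25,0,0,0],
  ],
)

```text
time: 6.35
tcp_pos: [0.602, -0.0248, 0.2072]
tool_rot: [0.002, 0.933, 0.36, 0.004]
ft_force: [-0.2, 1.2, -0.3]
width: 0.0308
gripper_force: 59.7
```

step_arm(
  increments=[
    [-1,-0.09,-0.58,0,0,0,0],
    [-1,-0.09,-0.58,0,0,0,0],
    [-1,-0.09,-0.58,0,0,0,0],
    [-1,-0.09,-0.58,0,0,0,0],
    [-1,-0.09,-0.58,0,0,0,0],
    [-1,-0.09,-0.58,0,0,0,0],
    [-1,-0.09,-0.58,0,0,0,0],
    [-1,-0.09,-0.58,0,0,0,0],
    [-1,-0.09,-0.58,0,0,0,0],
    [-1,-0.09,-0.58,0,0,0,0],
    [-1,-0.09,-0.58,0,0,0,0],
    [-1,-0.09,-0.58,0,0,0,0],
  ],
)

```text
time: 7.35
tcp_pos: [0.5448, -0.3717, 0.2006]
tool_rot: [-0.001, 0.933, 0.36, 0.0]
ft_force: [0.7, 0.7, -0.7]
width: 0.0303
gripper_force: 59.7
```

step_arm(
  increments=[
    [-1,0,0,-0.06,0,0,0],
    [-1,0,0,-0.12,0,0,0],
    [-1,0,0,-0.18,0,0,0],
    [-1,0,0,-0.23,0,0,0],
    [-1,0,0,-0.256,0,0,0],
    [-1,0,0,-0.256,0,0,0],
    [-1,0,0,-0.256,0,0,0],
    [0.3,0,0,-0.256,0,0,0],
    [0.3,0,0,-0.256,0,0,0],
    [0.3,0,0,-0.256,0,0,0],
    [0.3,0,0,-0.256,0,0,0],
  ],
)

```text
time: 8.27
tcp_pos: [0.5454, -0.3737, 0.0488]
tool_rot: [0.001, 0.933, 0.359, 0.0]
ft_force: [-0.2, 0.7, -0.9]
width: 0.0557
gripper_force: 0.0
```

step_arm(
  increments=[
    [0.3,0,0,0.05,0,0,0],
    [0.3,0,0,0.12,0,0,0],
    [0.3,0,0,0.19,0,0,0],
    [0.3,0,0,0.256,0,0,0],
    [0.3,0,0,0.256,0,0,0],
  ],
)

```text
time: 8.68
tcp_pos: [0.55, -0.3753, 0.2117]
tool_rot: [0.006, 0.933, 0.359, 0.004]
ft_force: [2.9, -0.7, 1.0]
width: 0.0553
gripper_force: 0.0
```

step_arm(
  increments=[
    [1,0.084,0.49,0,0,0,0],
    [1,0.084,0.49,0,0,0,0],
    [1,0.084,0.49,0,0,0,0],
    [1,0.084,0.49,0,0,0,0],
    [1,0.084,0.49,0,0,0,0],
    [1,0.084,0.49,0,0,0,0],
    [1,0.084,0.49,0,0,0,0],
    [1,0.084,0.49,0,0,0,0],
    [1,0.084,0.49,0,0,0,0],
    [1,0.084,0.49,0,0,0,0],
  ],
)

```text
time: 9.52
tcp_pos: [0.5954, -0.0787, 0.2016]
tool_rot: [0.0, 0.933, 0.36, 0.0]
ft_force: [0.4, -1.0, -0.5]
width: 0.0858
gripper_force: 0.0
```

step_arm(
  increments=[
    [1,0,0,-0.15,0,0,0],
    [1,0,0,-0.15,0,0,0],
    [1,0,0,-0.15,0,0,0],
    [1,0,0,-0.25,0,0,0],
    [1,0,0,-0.25,0,0,0],
    [1,0,0,-0.25,0,0,0],
    [-1,0,0,-0.25,0,0,0],
    [-1,0,0,-0.25,0,0,0],
    [-1,0,0,-0.25,0,0,0],
    [-1,0,0,-0.25,0,0,0],
    [-1,0,0,-0.25,0,0,0],
    [-1,0,0,-0.25,0,0,0],
  ],
)

```text
time: 10.52
tcp_pos: [0.5966, -0.0795, 0.0533]
tool_rot: [0.001, 0.933, 0.36, 0.001]
ft_force: [-1.4, 0.4, 5.3]
width: 0.0306
gripper_force: 58.9
```

step_arm(
  increments=[
    [-1,0,0,0.05,0,0,0],
    [-1,0,0,0.1,0,0,0],
    [-1,0,0,0.16,0,0,0],
    [-1,0,0,0.22,0,0,0],
    [-1,0,0,0.25,0,0,0],
    [-1,0,0,0.25,0,0,0],
  ],
)

```text
time: 11.02
tcp_pos: [0.5986, -0.079, 0.2075]
tool_rot: [0.003, 0.933, 0.36, 0.004]
ft_force: [-0.0, 0.5, 0.1]
width: 0.0303
gripper_force: 59.7
```

step_arm(
  increments=[
    [-1,-0.2,-0.497,0,0,0,0],
    [-1,-0.2,-0.497,0,0,0,0],
    [-1,-0.2,-0.497,0,0,0,0],
    [-1,-0.2,-0.497,0,0,0,0],
    [-1,-0.2,-0.497,0,0,0,0],
    [-1,-0.2,-0.497,0,0,0,0],
    [-1,-0.2,-0.497,0,0,0,0],
    [-1,-0.2,-0.497,0,0,0,0],
    [-1,-0.2,-0.497,0,0,0,0],
    [-1,-0.2,-0.497,0,0,0,0],
    [-1,-0.2,-0.497,0,0,0,0],
  ],
)

```text
time: 11.93
tcp_pos: [0.475, -0.3765, 0.2008]
tool_rot: [-0.001, 0.933, 0.36, 0.0]
ft_force: [1.1, 0.6, -0.9]
width: 0.0305
gripper_force: 59.4
```

step_arm(
  increments=[
    [-1,0,0,-0.06,0,0,0],
    [-1,0,0,-0.12,0,0,0],
    [-1,0,0,-0.18,0,0,0],
    [-1,0,0,-0.23,0,0,0],
    [-1,0,0,-0.256,0,0,0],
    [-1,0,0,-0.256,0,0,0],
    [-1,0,0,-0.256,0,0,0],
    [0.2,0,0,-0.256,0,0,0],
    [0.2,0,0,-0.256,0,0,0],
    [0.2,0,0,-0.256,0,0,0],
    [0.2,0,0,-0.256,0,0,0],
  ],
)

```text
time: 12.85
tcp_pos: [0.4758, -0.3776, 0.0485]
tool_rot: [0.001, 0.933, 0.36, 0.0]
ft_force: [-0.1, -0.6, -0.2]
width: 0.0516
gripper_force: 0.0
```

step_arm(
  increments=[
    [0.2,0,0,0.05,0,0,0],
    [0.2,0,0,0.12,0,0,0],
    [0.2,0,0,0.19,0,0,0],
    [0.2,0,0,0.256,0,0,0],
    [0.2,0,0,0.256,0,0,0],
    [0.2,0,0,0.256,0,0,0],
  ],
)

```text
time: 13.35
tcp_pos: [0.4771, -0.3788, 0.205]
tool_rot: [0.003, 0.933, 0.359, 0.001]
ft_force: [-0.6, -0.2, -0.8]
width: 0.0513
gripper_force: 0.0
```

```bash
cat > c.py <<'E'
from ov import *
t=cam("top");s=cam("scene")
save(t,"t1.png",(190,110,410,250),3.6)
cv2.imwrite("pics/o3.png",np.vstack([cv2.resize(tile(t,(.6045,-.0903,.06),(238,145,318,193),6,(190,255)),None,fx=1,fy=1)]))
for r in brackets([(.449,.0577,.44),(.4332,-.1966,.57)],[t,s]):
    print("br",[(np.round(q,4).tolist(),round(c,3)) for q,c in r])
for p in(t,s): print([(np.round(at(p,a["pixel"],.0)[:2],3).tolist(),round(a["confidence"],2)) for a in bot.place_of("post0",p)])
E
python3 c.py
```

```text
br [([0.4489, 0.0576, 0.44], np.float64(0.124)), ([0.449, 0.0575, 0.4425], np.float64(0.04)), ([0.448, 0.0594, 0.4558], np.float64(0.071))]
br [([0.4332, -0.1966, 0.5692], np.float64(0.113)), ([0.4333, -0.197, 0.5798], np.float64(0.036)), ([0.4322, -0.196, 0.6006], np.float64(0.06))]
[([0.481, -0.381], 0.47), ([0.562, -0.38], 0.42)]
[([0.553, -0.364], 0.96), ([0.48, -0.37], 0.6), ([0.76, -0.222], 0.17)]
```

View pics/t1.png

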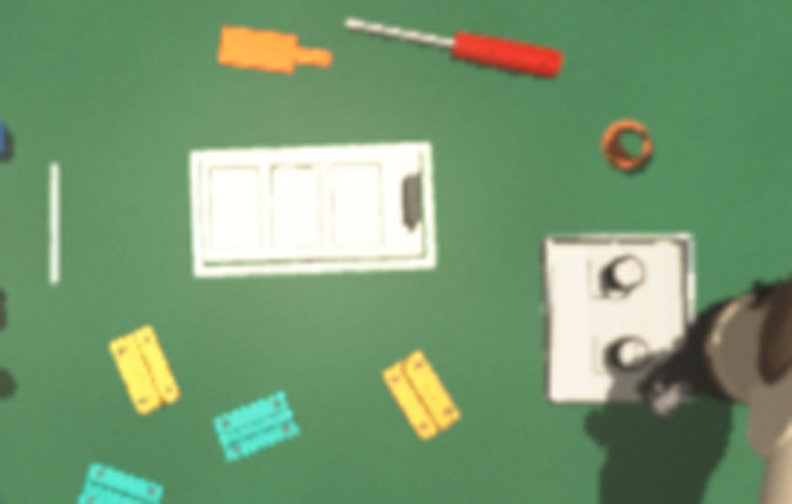

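View pics/o3.png

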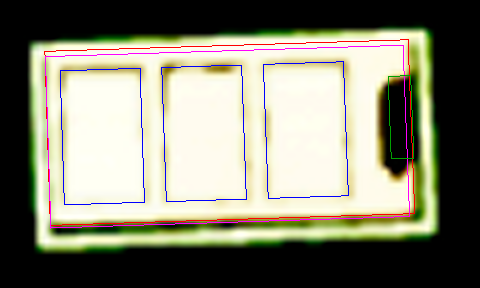

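Both posts stand in the tray (t1: about (625,275) and (628,352)). The model overlay agrees with the pockets. Next is the left brass bracket.

step_arm(
  increments=[
    [0.5,-0.044,0.725,0,0,0,-0.188],
    [0.5,-0.044,0.725,0,0,0,-0.188],
    [0.5,-0.044,0.725,0,0,0,-0.188],
    [0.5,-0.044,0.725,0,0,0,-0.188],
    [0.5,-0.044,0.725,0,0,0,-0.188],
    [0.5,-0.044,0.725,0,0,0,-0.188],
    [0.5,-0.044,0.725,0,0,0,-0.188],
    [0.5,-0.044,0.725,0,0,0,-0.188],
    [0.5,-0.044,0.725,0,0,0,-0.188],
    [0.5,-0.044,0.725,0,0,0,-0.188],
    [0.5,-0.044,0.725,0,0,0,-0.188],
    [0.5,-0.044,0.725,0,0,0,-0.188],
  ],
)

```text
time: 14.55
tcp_pos: [0.4473, 0.0632, 0.2007]
tool_rot: [-0.001, 0.975, 0.223, -0.0]
ft_force: [0.2, -0.3, -1.4]
width: 0.0644
gripper_force: 0.0
```

step_arm(
  increments=[
    [0.5,0,0,-0.15,0,0,0],
    [0.5,0,0,-0.15,0,0,0],
    [0.5,0,0,-0.15,0,0,0],
    [0.5,0,0,-0.15,0,0,0],
    [0.5,0,0,-0.15,0,0,0],
  ],
)

```text
time: 14.97
tcp_pos: [0.4486, 0.0575, 0.1115]
tool_rot: [-0.0, 0.976, 0.218, -0.001]
ft_force: [-0.4, 0.9, 1.2]
width: 0.064
gripper_force: 0.0
```

```bash
cat > d.py <<'E'
from h import *
import sys
o=bot.get_obs();q=o['tool_rot'];R=cv2.Rodrigues(2*np.arccos(q[0])*q[1:]/np.linalg.norm(q[1:]))[0]
print(round(float(o['time']),2),o['tcp_pos'].round(4),"psi",round(float(np.arctan2(R[1,0],R[0,0])),4),"zax",R[:,2].round(3),"w",round(float(o['width']),4),"f",o['ft_force'].round(1),"tq",o['wrist_torque'].round(2),"q",o['joints'].round(2))
E
python3 d.py
```

```text
14.97 [0.4486 0.0575 0.1115] psi 0.4401 zax [-0.002  0.001 -1.   ] w 0.064 f [-0.4  0.9  1.2] tq [ 0.04 -0.03 -0.02] q [ 0.48  0.4  -0.78  2.12  0.4   0.77 -1.69]
```

step_arm(
  increments=[
    [0.5,0,0,-0.06,0,0,0],
    [0.5,0,0,-0.12,0,0,0],
    [0.5,0,0,-0.162,0,0,0],
    [0.5,0,0,-0.162,0,0,0],
    [0.5,0,0,-0.162,0,0,0],
    [-1,0,0,-0.162,0,0,0],
    [-1,0,0,-0.162,0,0,0],
    [-1,0,0,-0.162,0,0,0],
    [-1,0,0,-0.162,0,0,0],
    [-1,0,0,-0.162,0,0,0],
    [-1,0,0,-0.162,0,0,0],
    [-1,0,0,-0.162,0,0,0],
  ],
)

```text
time: 15.97
tcp_pos: [0.4497, 0.0573, 0.0152]
tool_rot: [0.001, 0.976, 0.218, 0.001]
ft_force: [-1.5, -1.2, 9.5]
width: 0.0072
gripper_force: 59.0
```

```bash
python3 d.py
```

```text
15.97 [0.4497 0.0573 0.0152] psi 0.4399 zax [ 0.002 -0.001 -1.   ] w 0.0072 f [-1.5 -1.2  9.5] tq [-0.19  0.29  0.02] q [ 0.33  0.57 -0.62  2.16  0.61  0.58 -1.87]
```

step_arm(
  increments=[
    [-1,0,0,0.05,0,0,0],
    [-1,0,0,0.1,0,0,0],
    [-1,0,0,0.15,0,0,0],
    [-1,0,0,0.18,0,0,0],
    [-1,0.05,-0.03,0.18,0,0,-0.05],
    [-1,0.12,-0.06,0.18,0,0,-0.12],
    [-1,0.19,-0.1,0.18,0,0,-0.18],
    [-1,0.252,-0.131,0.18,0,0,-0.242],
    [-1,0.252,-0.131,0.18,0,0,-0.242],
    [-1,0.252,-0.131,0.18,0,0,-0.242],
    [-1,0.252,-0.131,0.18,0,0,-0.242],
    [-1,0.252,-0.131,0.18,0,0,-0.242],
  ],
)

```text
time: 16.97
tcp_pos: [0.5984, -0.0201, 0.1215]
tool_rot: [-0.0, 1.0, 0.031, -0.001]
ft_force: [-0.4, -0.4, -2.7]
width: 0.0073
gripper_force: 59.6
```

```bash
python3 d.py
```

```text
16.97 [ 0.5984 -0.0201  0.1215] psi 0.0616 zax [-0.002  0.001 -1.   ] w 0.0073 f [-0.4 -0.4 -2.7] tq [0.05 0.02 0.04] q [ 0.45  0.59 -0.62  1.77  0.41  0.93 -1.85]
```

step_arm(
  increments=[
    [-1,0.004,0,-0.05,0,0,0],
    [-1,0.004,0,-0.1,0,0,0],
    [-1,0.004,0,-0.1325,0,0,0],
    [-1,0.004,0,-0.1325,0,0,0],
    [-1,0.004,0,-0.1325,0,0,0],
    [-1,0.004,0,-0.1325,0,0,0],
  ],
)

```text
time: 17.47
tcp_pos: [0.6028, -0.0202, 0.044]
tool_rot: [-0.0, 1.0, 0.031, 0.001]
ft_force: [0.7, 0.0, -1.7]
width: 0.0071
gripper_force: 59.6
```

```bash
python3 d.py
python3 - <<'E'
from ov import *
t=cam("top");s=cam("scene")
A=cv2.resize(tile(s,(.6045,-.0903,.06),(235,185,310,245),8,(0,255)),(600,480))
cv2.imwrite("pics/o4.png",A)
E
```

```text
17.47 [ 0.6028 -0.0202  0.044 ] psi 0.0612 zax [ 0.001  0.    -1.   ] w 0.0071 f [ 0.7  0.  -1.7] tq [ 0.03 -0.07  0.  ] q [ 0.41  0.69 -0.56  1.79  0.49  0.8  -1.91]
```

View pics/o4.png

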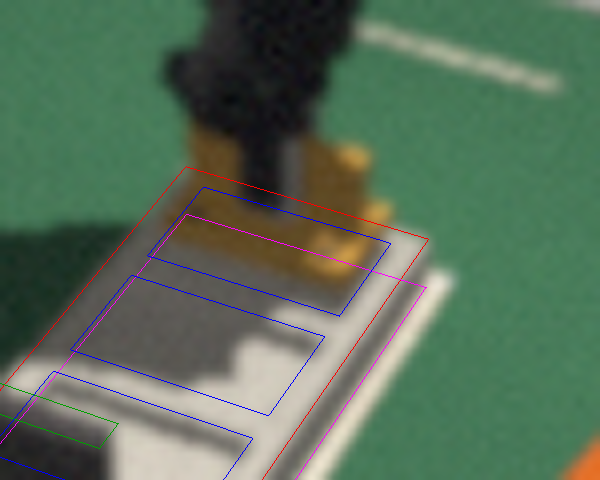

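step_arm(
  increments=[
    [-1,-0.003,0,0,0,0,0],
    [-1,-0.003,0,-0.005,0,0,0],
    [-1,-0.003,0,-0.01,0,0,0],
    [-1,-0.003,0,-0.015,0,0,0],
    [-1,-0.003,0,-0.02,0,0,0],
    [-1,-0.003,0,-0.02,0,0,0],
  ],
)

```text
time: 18.07
tcp_pos: [0.5999, -0.0212, 0.0297]
tool_rot: [-0.0, 1.0, 0.03, -0.001]
ft_force: [-0.7, -0.4, -2.8]
width: 0.0071
gripper_force: 59.6
```

```bash
python3 d.py
```

```text
18.07 [ 0.5999 -0.0212  0.0297] psi 0.0599 zax [-0.001  0.    -1.   ] w 0.0071 f [-0.7 -0.4 -2.8] tq [0.   0.01 0.03] q [ 0.4   0.71 -0.55  1.8   0.51  0.78 -1.92]
```

step_arm(
  increments=[
    [-1,0,0,-0.004,0,0,0],
    [-1,0,0,-0.006,0,0,0],
    [-1,0,0,-0.006,0,0,0],
    [-0.4,0,0,-0.006,0,0,0],
    [-0.4,0,0,-0.006,0,0,0],
    [-0.4,0,0,-0.006,0,0,0],
    [-0.4,0,0,0.04,0,0,0],
    [-0.4,0,0,0.1,0,0,0],
    [-0.4,0,0,0.16,0,0,0],
    [-0.4,0,0,0.2,0,0,0],
    [-0.4,0,0,0.2,0,0,0],
  ],
)

```text
time: 18.98
tcp_pos: [0.6048, -0.0204, 0.1568]
tool_rot: [0.0, 1.0, 0.03, 0.005]
ft_force: [1.3, 0.6, -0.1]
width: 0.0258
gripper_force: 0.0
```

```bash
cat > e.py <<'E'
from fit import *
import sys
from fit import MODEL
t=cam("top");s=cam("scene")
for r in brackets([(.4332,-.1966,.58)],[t,s]): print("R",[(np.round(q,4).tolist(),round(c,3)) for q,c in r])
# seated bracket: shift model by pocket floor
M=[b+[0,0,.012] for b in MODEL["bracket"]]
for name,c in(("P2",(.6003,-.0204)),("P1",(.6037,-.0763))):
    for p in(t,s):
        m=brass(p,proj(p,[c[0],c[1],.03])[0],16)
        if m.sum()>30:
            q,co=fit([(p,m,None)],M,(c[0],c[1],.06));print(name,q.round(4),round(co,3),"dz12 ok vs on-top:",end=" ")
            q,co=fit([(p,m,None)],[b+[0,0,.01] for b in M],(c[0],c[1],.06));print(q.round(4),round(co,3))
E
python3 e.py; python3 d.py
```

```text
R [([0.4344, -0.1987, 0.5988], np.float64(1.127)), ([0.4359, -0.2014, 0.6276], np.float64(0.95)), ([0.4313, -0.1941, 0.6075], np.float64(0.03))]
P2 [ 5.977e-01 -1.410e-02  3.000e-04] 0.228 dz12 ok vs on-top: [ 0.6036 -0.0249 -0.0446] 0.259
P1 [ 0.5921 -0.0125 -1.0544] 0.616 dz12 ok vs on-top: [ 0.5952 -0.0159 -1.0645] 0.606
19.08 [ 0.6016 -0.0212  0.152 ] psi 0.0598 zax [ 0.003 -0.001 -1.   ] w 0.0254 f [-0.2  0.2 -0.3] tq [0.   0.05 0.01] q [ 0.47  0.55 -0.64  1.74  0.39  0.98 -1.83]
```

step_arm(
  increments=[
    [0.5,-0.279,-0.293,0,0,0,0.331],
    [0.5,-0.279,-0.293,0,0,0,0.331],
    [0.5,-0.279,-0.293,0,0,0,0.331],
    [0.5,-0.279,-0.293,0,0,0,0.331],
    [0.5,-0.279,-0.293,0,0,0,0.331],
    [0.5,-0.279,-0.293,0,0,0,0.331],
    [0.5,-0.279,-0.293,0,0,0,0.331],
    [0.5,-0.279,-0.293,0,0,0,0.331],
    [0.5,-0.279,-0.293,0,0,0,0.331],
    [0.5,-0.279,-0.293,0,0,0,0.331],
  ],
)

```text
time: 19.92
tcp_pos: [0.4338, -0.1956, 0.1502]
tool_rot: [-0.001, 0.958, 0.287, 0.0]
ft_force: [-0.1, 0.5, -0.1]
width: 0.0643
gripper_force: 0.0
```

```bash
python3 d.py; python3 e.py
```

```text
19.92 [ 0.4338 -0.1956  0.1502] psi 0.5817 zax [ 0.     0.001 -1.   ] w 0.0643 f [-0.1  0.5 -0.1] tq [ 0.05 -0.02 -0.02] q [ 1.05  0.37 -0.8   2.04  0.35  0.87 -0.94]
R [([0.4334, -0.1962, 0.5924], np.float64(1.203)), ([0.441, -0.1802, -0.2837], np.float64(1.015)), ([0.4324, -0.197, 0.6381], np.float64(0.044))]
P2 [ 0.601  -0.0191  0.0253] 0.138 dz12 ok vs on-top: [ 0.6006 -0.0192  0.0615] 0.162
P2 [ 0.5975 -0.0152 -0.1249] 0.184 dz12 ok vs on-top: [ 0.6048 -0.0258 -0.0723] 0.221
P1 [ 0.6257 -0.1163  0.1667] 1.0 dz12 ok vs on-top: [ 0.6257 -0.1163  0.2733] 1.0
P1 [ 0.5884 -0.005  -1.0772] 0.598 dz12 ok vs on-top: [ 0.5963 -0.0224 -1.0451] 0.639
```

step_arm(
  increments=[
    [0.5,0,-0.002,-0.06,0,0,0],
    [0.5,0,-0.002,-0.12,0,0,0],
    [0.5,0,-0.002,-0.18,0,0,0],
    [0.5,0,-0.002,-0.226,0,0,0],
    [0.5,0,-0.002,-0.226,0,0,0],
    [0.5,0,-0.002,-0.226,0,0,0],
    [-1,0,-0.002,-0.226,0,0,0],
    [-1,0,-0.002,-0.226,0,0,0],
    [-1,0,-0.002,-0.226,0,0,0],
    [-1,0,-0.002,-0.226,0,0,0],
    [-1,0,-0.002,-0.226,0,0,0],
    [-1,0,-0.002,-0.226,0,0,0],
  ],
)

```text
time: 21.02
tcp_pos: [0.4342, -0.1989, 0.0163]
tool_rot: [0.001, 0.958, 0.286, 0.001]
ft_force: [0.2, -0.1, 6.7]
width: 0.0073
gripper_force: 59.8
```

```bash
python3 d.py
```

```text
21.02 [ 0.4342 -0.1989  0.0163] psi 0.5795 zax [ 0.002 -0.002 -1.   ] w 0.0073 f [ 0.2 -0.1  6.7] tq [0.07 0.18 0.02] q [ 0.88  0.6  -0.61  2.11  0.6   0.61 -1.15]
```

step_arm(
  increments=[
    [-1,0,0,0.05,0,0,0],
    [-1,0,0,0.1,0,0,0],
    [-1,0,0,0.15,0,0,0],
    [-1,0,0,0.18,0,0,0],
    [-1,0.05,0.04,0.18,0,0,-0.06],
    [-1,0.12,0.09,0.18,0,0,-0.13],
    [-1,0.19,0.14,0.18,0,0,-0.2],
    [-1,0.25,0.18,0.18,0,0,-0.27],
    [-1,0.282,0.203,0.18,0,0,-0.331],
    [-1,0.282,0.203,0.18,0,0,-0.331],
    [-1,0.282,0.203,0.18,0,0,-0.331],
    [-1,0.282,0.203,0.18,0,0,-0.331],
  ],
)

```text
time: 22.02
tcp_pos: [0.6018, -0.0759, 0.1227]
tool_rot: [0.0, 1.0, 0.031, -0.001]
ft_force: [-0.6, -1.0, -2.1]
width: 0.0072
gripper_force: 59.2
```

step_arm(
  increments=[
    [-1,0,0,-0.05,0,0,0],
    [-1,0,0,-0.1,0,0,0],
    [-1,0,0,-0.13,0,0,0],
    [-1,0,0,-0.13,0,0,0],
    [-1,0,0,-0.13,0,0,0],
    [-1,0,0,-0.13,0,0,0],
  ],
)

```text
time: 22.52
tcp_pos: [0.6027, -0.0774, 0.0463]
tool_rot: [0.0, 1.0, 0.029, 0.001]
ft_force: [-0.2, -0.1, -2.2]
width: 0.0069
gripper_force: 59.1
```

```bash
python3 d.py
```

```text
22.52 [ 0.6027 -0.0774  0.0463] psi 0.0587 zax [ 0.001 -0.    -1.   ] w 0.0069 f [-0.2 -0.1 -2.2] tq [ 0.03 -0.04  0.03] q [ 0.49  0.69 -0.56  1.78  0.49  0.81 -1.81]
```

step_arm(
  increments=[
    [-1,0.001,0.0015,0,0,0,0],
    [-1,0.001,0.0015,-0.005,0,0,0],
    [-1,0.001,0.0015,-0.01,0,0,0],
    [-1,0.001,0.0015,-0.015,0,0,0],
    [-1,0.001,0.0015,-0.02,0,0,0],
    [-1,0.001,0.0015,-0.025,0,0,0],
    [-1,0.001,0.0015,-0.025,0,0,0],
  ],
)

```text
time: 23.1
tcp_pos: [0.6032, -0.0761, 0.03]
tool_rot: [0.0, 1.0, 0.03, 0.0]
ft_force: [1.2, -1.6, -1.9]
width: 0.0067
gripper_force: 60.0
```

```bash
python3 d.py
```

```text
23.1 [ 0.6032 -0.0761  0.03  ] psi 0.0596 zax [ 0.001 -0.001 -1.   ] w 0.0067 f [ 1.2 -1.6 -1.9] tq [-0.41 -0.19 -0.01] q [ 0.48  0.72 -0.54  1.78  0.5   0.78 -1.83]
```

step_arm(
  increments=[
    [-1,0,0,-0.003,0,0,0],
    [-1,0,0,-0.004,0,0,0],
    [-0.4,0,0,-0.004,0,0,0],
    [-0.4,0,0,-0.004,0,0,0],
    [-0.4,0,0,-0.004,0,0,0],
    [-0.4,0,0,0.04,0,0,0],
    [-0.4,0,0,0.1,0,0,0],
    [-0.4,0,0,0.16,0,0,0],
    [-0.4,0,0,0.2,0,0,0],
    [-0.4,0,0,0.2,0,0,0],
  ],
)

```text
time: 23.93
tcp_pos: [0.6069, -0.0747, 0.1559]
tool_rot: [0.001, 1.0, 0.03, 0.005]
ft_force: [0.8, 0.9, 0.4]
width: 0.0256
gripper_force: 0.0
```

step_arm(
  increments=[
    [0,0,-0.3,0.05,0,0,0],
    [0,0,-0.3,0.05,0,0,0],
    [0,0,-0.3,0.05,0,0,0],
    [0,0,-0.3,0.05,0,0,0],
    [0,0,-0.3,0.05,0,0,0],
    [0,0,-0.3,0.05,0,0,0],
  ],
)

```text
time: 24.43
tcp_pos: [0.6017, -0.2632, 0.1795]
tool_rot: [0.002, 1.0, 0.025, -0.0]
ft_force: [-0.4, 0.0, -0.8]
width: 0.0428
gripper_force: 0.0
```

```bash
python3 d.py; python3 e.py
python3 - <<'E'
from ov import *
t=cam("top");s=cam("scene");q=(.6045,-.0903,.06)
a=tile(t,q,(238,140,318,195),6,(20,255));b=tile(s,q,(190,170,310,275),5,(0,255))
out=np.zeros((525,800,3),np.uint8);out=np.zeros((525+0,800,3),np.uint8)
b=b[:525,:600]
cv2.imwrite("pics/o5.png",np.hstack([np.vstack([cv2.resize(a,(400,275)),np.zeros((250,400,3),np.uint8)]),cv2.resize(b,(400,350))[:525] if 0 else np.vstack([cv2.resize(b,(400,350)),np.zeros((175,400,3),np.uint8)])]))
E
```

```text
24.43 [ 0.6017 -0.2632  0.1795] psi 0.0507 zax [-0.    -0.003 -1.   ] w 0.0428 f [-0.4  0.  -0.8] tq [-0.07  0.07 -0.  ] q [ 0.79  0.6  -0.6   1.58  0.38  1.08 -1.43]Traceback (most recent call last):
  File "e.py", line 5, in <module>
    for r in brackets([(.4332,-.1966,.58)],[t,s]): print("R",[(np.round(q,4).tolist(),round(c,3)) for q,c in r])
             ~~~~~~~~^^^^^^^^^^^^^^^^^^^^^^^^^^^^
  File "fit.py", line 39, in brackets
    out.append([run(pics)]+[run([p]) for p in pics])
                ~~~^^^^^^
  File "fit.py", line 38, in run
    return min((fit(obs,MODEL["bracket"],(q0[0],q0[1],a)) for a in q0[2:]),key=lambda r:r[1])
  File "fit.py", line 38, in <genexpr>
    return min((fit(obs,MODEL["bracket"],(q0[0],q0[1],a)) for a in q0[2:]),key=lambda r:r[1])
                ~~~^^^^^^^^^^^^^^^^^^^^^^^^^^^^^^^^^^^^^^
  File "fit.py", line 21, in fit
    ys,xs=np.where(m>.5);off=(max(xs.min()-12,0),max(ys.min()-12,0),min(xs.max()+13,512),min(ys.max()+13,384))
                                  ~~~~~~^^
    return umr_minimum(a, axis, None, out, keepdims, initial, where)
ValueError: zero-size array to reduction operation minimum which has no identity
```

View pics/o5.png

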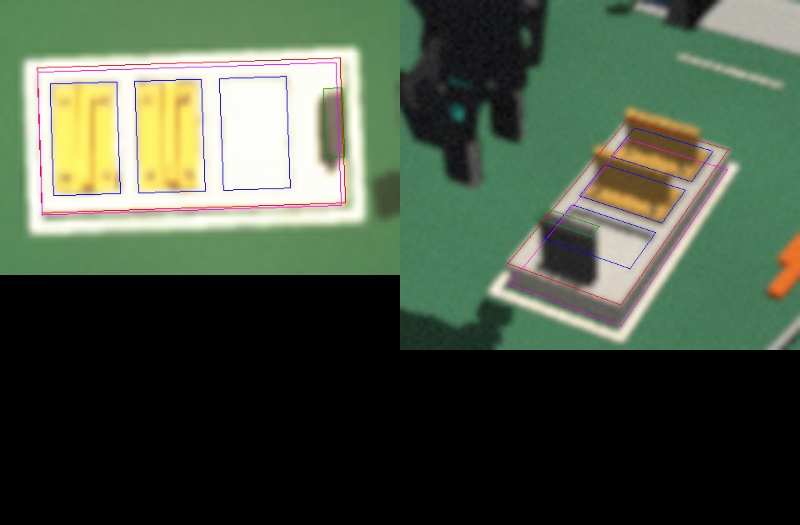

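step_arm(
  increments=[
    [0.5,0.01,0.129,0,0,0,0],
    [0.5,0.01,0.129,0,0,0,0],
    [0.5,0.01,0.129,0,0,0,0],
    [0.5,0.01,0.129,-0.05,0,0,0],
    [0.5,0.01,0.129,-0.1,0,0,0],
    [0.5,0.01,0.129,-0.1,0,0,0],
    [0.5,0.01,0.129,-0.1,0,0,0],
  ],
)

```text
time: 25.22
tcp_pos: [0.6075, -0.1757, 0.1185]
tool_rot: [-0.001, 1.0, 0.032, -0.002]
ft_force: [0.6, 0.5, 0.6]
width: 0.0638
gripper_force: 0.0
```

```bash
python3 d.py
```

```text
25.22 [ 0.6075 -0.1757  0.1185] psi 0.063 zax [-0.004  0.002 -1.   ] w 0.0638 f [0.6 0.5 0.6] tq [-0.02 -0.02  0.03] q [ 0.67  0.64 -0.59  1.68  0.42  0.96 -1.59]
```

step_arm(
  increments=[
    [0.5,0.002,-0.003,-0.05,0,0,0],
    [0.5,0.002,-0.003,-0.1,0,0,0],
    [0.5,0.002,-0.003,-0.137,0,0,0],
    [0.5,0.002,-0.003,-0.137,0,0,0],
    [0.5,0.002,-0.003,-0.137,0,0,0],
    [-1,0.002,-0.003,-0.137,0,0,0],
    [-1,0.002,-0.003,-0.137,0,0,0],
    [-1,0.002,-0.003,-0.137,0,0,0],
    [-1,0.002,-0.003,-0.137,0,0,0],
    [-1,0.002,-0.003,-0.137,0,0,0],
    [-1,0.002,-0.003,-0.137,0,0,0],
  ],
)

```text
time: 26.13
tcp_pos: [0.6114, -0.1798, 0.0394]
tool_rot: [0.0, 1.0, 0.03, 0.001]
ft_force: [-0.0, 0.8, 5.8]
width: 0.0113
gripper_force: 59.9
```

```bash
python3 d.py
```

```text
26.13 [ 0.6114 -0.1798  0.0394] psi 0.0595 zax [ 0.002 -0.    -1.   ] w 0.0113 f [-0.   0.8  5.8] tq [ 0.2   0.21 -0.17] q [ 0.63  0.74 -0.54  1.7   0.49  0.83 -1.64]
```

step_arm(
  increments=[
    [-1,-0.002,0.02,0,0,0,-0.001],
    [-1,-0.004,0.045,0,0,0,-0.003],
    [-1,-0.006,0.07,0,0,0,-0.004],
    [-1,-0.009,0.095,0,0,0,-0.006],
    [-1,-0.011,0.12,0,0,0,-0.007],
    [-1,-0.013,0.145,0,0,0,-0.009],
    [-1,-0.015,0.17,0,0,0,-0.01],
    [-1,-0.018,0.195,0,0,0,-0.012],
    [-1,-0.02,0.22,0,0,0,-0.014],
    [-1,-0.022,0.237,0,0,0,-0.014],
    [-1,-0.022,0.237,0,0,0,-0.014],
    [-1,-0.022,0.237,0,0,0,-0.014],
  ],
)

```text
time: 27.13
tcp_pos: [0.5982, -0.0367, 0.0394]
tool_rot: [-0.0, 1.0, 0.019, 0.001]
ft_force: [-1.0, 1.0, 8.0]
width: 0.0113
gripper_force: 60.5
```

```bash
python3 d.py
python3 - <<'E'
from ov import *
t=cam("top");s=cam("scene");q=(.5936,.05,.038)
a=tile(t,q,(130,130,290,240),4.0,(20,255));b=tile(s,q,(210,110,350,240),5,(0,255))
cv2.imwrite("pics/o6.png",np.hstack([cv2.resize(a,(400,275)),cv2.resize(b,(400,371))[:275]]) if 0 else np.vstack([cv2.resize(a,(436,300)),np.pad(cv2.resize(b,(323,300)),((0,0),(0,113),(0,0)))]))
E
```

```text
27.13 [ 0.5982 -0.0367  0.0394] psi 0.0389 zax [ 0.003  0.    -1.   ] w 0.0113 f [-1.  1.  8.] tq [ 0.23  0.23 -0.06] q [ 0.42  0.69 -0.54  1.8   0.48  0.78 -1.9 ]
```

View pics/o6.png

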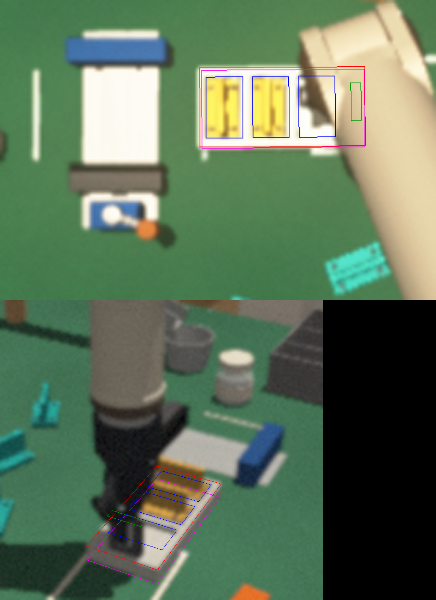

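step_arm(
  increments=[
    [-1,-0.001,0.025,0,0,0,0],
    [-1,-0.002,0.055,0,0,0,0],
    [-1,-0.003,0.085,0,0,0,0],
    [-1,-0.004,0.115,0,0,0,0],
    [-1,-0.005,0.145,0,0,0,0],
    [-1,-0.007,0.175,0,0,0,0],
    [-1,-0.008,0.205,0,0,0,0],
    [-1,-0.009,0.235,0,0,0,0],
    [-1,-0.01,0.265,0,0,0,0],
    [-1,-0.011,0.295,0,0,0,0],
    [-1,-0.012,0.32,0,0,0,0],
    [-1,-0.012,0.33,0,0,0,0],
  ],
)

```text
time: 28.23
tcp_pos: [0.5915, 0.1595, 0.0394]
tool_rot: [0.001, 1.0, 0.019, 0.001]
ft_force: [-0.2, -10.6, 11.7]
width: 0.0112
gripper_force: 61.0
```

step_arm(
  increments=[
    [-1,0,0,0,0,0,0],
    [-1,0,0,0,0,0,0],
  ],
)

```text
time: 28.4
tcp_pos: [0.5915, 0.1603, 0.0394]
tool_rot: [0.0, 1.0, 0.019, 0.001]
ft_force: [0.4, -1.1, 6.8]
width: 0.0111
gripper_force: 60.4
```

```bash
python3 d.py
python3 - <<'E'
from ov import *
t=cam("top");s=cam("scene");q=(.586,.2485,.038)
a=tile(t,q,(130,130,230,225),4.0,(20,255));b=tile(s,q,(230,100,350,220),5,(0,255))
cv2.imwrite("pics/o7.png",np.hstack([cv2.resize(a,(400,380)),cv2.resize(b,(380,380))]))
E
```

```text
28.4 [0.5915 0.1603 0.0394] psi 0.0378 zax [ 0.003 -0.    -1.   ] w 0.0111 f [ 0.4 -1.1  6.8] tq [-0.2   0.03 -0.07] q [ 0.09  0.71 -0.54  1.77  0.49  0.8  -2.23]
```

View pics/o7.png

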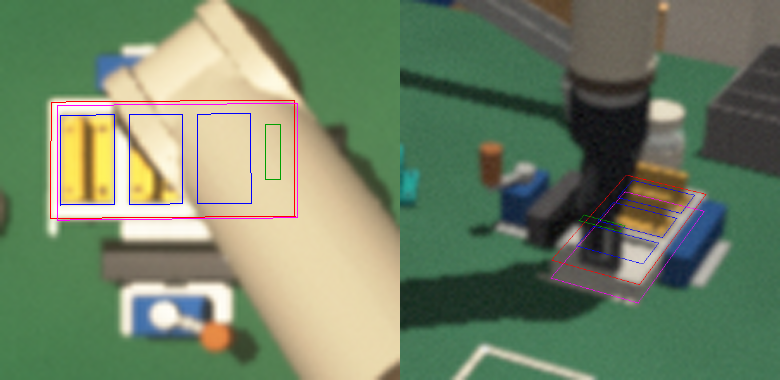

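step_arm(
  increments=[
    [-0.2,0,0,0,0,0,0],
    [-0.2,0,0,0,0,0,0],
    [-0.2,0,0,0,0,0,0],
    [-0.2,0,0,0,0,0,0],
    [-0.2,0,0,0.05,0,0,0],
    [-0.2,0,0,0.11,0,0,0],
    [-0.2,0,0,0.17,0,0,0],
    [-0.2,0,0,0.22,0,0,0],
    [-0.2,0,0,0.22,0,0,0],
  ],
)

```text
time: 29.25
tcp_pos: [0.5935, 0.1624, 0.1766]
tool_rot: [-0.001, 1.0, 0.019, 0.005]
ft_force: [1.6, 0.2, 0.5]
width: 0.0341
gripper_force: 0.0
```

step_arm(
  increments=[
    [0.1,-0.1,-0.15,0,0,0,0.3],
    [0.1,-0.1,-0.15,0,0,0,0.3],
    [0.1,-0.1,-0.15,0,0,0,0.3],
    [0.1,-0.1,-0.15,0,0,0,0.3],
    [0.1,-0.1,-0.15,0,0,0,0.3],
    [0.1,-0.1,-0.15,0,0,0,0.3],
    [0.1,-0.1,-0.15,0,0,0,0.3],
  ],
)

```text
time: 29.83
tcp_pos: [0.5302, 0.0715, 0.1699]
tool_rot: [-0.0, 0.968, 0.251, 0.0]
ft_force: [0.1, 0.2, -0.2]
width: 0.0471
gripper_force: 0.0
```

```bash
python3 d.py
cat > k.py <<'E'
from fit import *
t=cam("top");s=cam("scene")
for p in(t,s):
    h=cv2.cvtColor(np.array(p["color"]),cv2.COLOR_BGR2HSV)
    m=((h[...,0]>4)&(h[...,0]<15)&(h[...,1]>110)&(h[...,2]>50)).astype(np.uint8)
    c=proj(p,[.45,.22,.08])[0].astype(int);k=np.zeros(m.shape,np.uint8);k[c[1]-26:c[1]+26,c[0]-26:c[0]+26]=1
    n,l,st,ce=cv2.connectedComponentsWithStats(m*k)
    for i in range(1,n):
        if st[i,4]>8: print(p is t and "top" or "scene",st[i].tolist(),ce[i].round(1),"z.1",at(p,ce[i],.1).round(4)[:2],"z.081",at(p,ce[i],.081).round(4)[:2])
M=[b+[0,0,.012] for b in MODEL["bracket"]]
a=.038
for y in(.07,.014):
    c=np.array([.586,.2485])+[-np.sin(a)*y,np.cos(a)*y]
    for p in(t,s):
        m=brass(p,proj(p,[*c,.03])[0],14)
        if m.sum()>30:
            q,co=fit([(p,m,None)],M,(*c,a));print("br",y,c.round(4),q.round(4),round(co,3))
E
python3 k.py
```

```text
29.83 [0.5302 0.0715 0.1699] psi 0.5074 zax [ 0.001  0.001 -1.   ] w 0.0471 f [ 0.1  0.2 -0.2] tq [ 0.03  0.02 -0.  ] q [ 0.43  0.44 -0.77  1.89  0.37  0.96 -1.57]
top [180, 210, 8, 7, 42] [183.7 213.4] z.1 [0.4428 0.1956] z.081 [0.4427 0.1984]
scene [256, 146, 5, 12, 38] [257.5 151.9] z.1 [0.4585 0.1642] z.081 [0.4407 0.1943]
br 0.07 [0.5833 0.3184] [0.5836 0.3194 0.0259] 0.176
br 0.07 [0.5833 0.3184] [0.5802 0.3158 0.1117] 0.361
br 0.014 [0.5855 0.2625] [0.5861 0.2629 0.0358] 0.352
br 0.014 [0.5855 0.2625] [0.5828 0.2847 0.3151] 0.299
```

step_arm(
  increments=[
    [0.1,-0.148,0.206,0,0,0,0.1],
    [0.1,-0.148,0.206,0,0,0,0.1],
    [0.1,-0.148,0.206,0,0,0,0.1],
    [0.1,-0.148,0.206,0,0,0,0.1],
    [0.1,-0.148,0.206,0,0,0,0.1],
    [0.1,-0.148,0.206,0,0,0,0.1],
    [0.1,-0.148,0.206,0,0,0,0.1],
  ],
)

```text
time: 30.52
tcp_pos: [0.4415, 0.1942, 0.1698]
tool_rot: [0.0, 0.945, 0.327, 0.0]
ft_force: [0.7, -0.5, -0.0]
width: 0.0469
gripper_force: 0.0
```

```bash
python3 d.py
```

```text
30.52 [0.4415 0.1942 0.1698] psi 0.6667 zax [ 0. -0. -1.] w 0.0469 f [ 0.7 -0.5 -0. ] tq [ 0.01 -0.06  0.03] q [ 0.26  0.37 -0.87  2.01  0.35  0.92 -1.69]
```

step_arm(
  increments=[
    [0.1,0,0.001,-0.05,0,0,0],
    [0.1,0,0.001,-0.1,0,0,0],
    [0.1,0,0.001,-0.14,0,0,0],
    [0.1,0,0.001,-0.173,0,0,0],
    [0.1,0,0.001,-0.173,0,0,0],
    [0.1,0,0.001,-0.173,0,0,0],
    [-1,0,0.001,-0.173,0,0,0],
    [-1,0,0.001,-0.173,0,0,0],
    [-1,0,0.001,-0.173,0,0,0],
    [-1,0,0.001,-0.173,0,0,0],
    [-1,0,0.001,-0.173,0,0,0],
  ],
)

```text
time: 31.43
tcp_pos: [0.4423, 0.1952, 0.0674]
tool_rot: [0.0, 0.945, 0.327, 0.002]
ft_force: [-0.3, 0.4, 7.2]
width: 0.0228
gripper_force: 58.6
```

```bash
python3 d.py
python3 - <<'E'
import numpy as np
K=np.array([.4415,.1948]);H=np.array([.460,.243])
a0=np.arctan2(*(K-H)[::-1]);print(np.linalg.norm(K-H),a0)
th0=-np.deg2rad(80)-(a0-.038);print("theta0",th0)
for th in np.arange(th0,3.7,.2):
    ph=-np.deg2rad(80)-th+.038;P=H+.05*np.array([np.cos(ph),np.sin(ph)])
    print(round(th,2),P.round(4),((P-K)/.6).round(3))
E
```

```text
31.43 [0.4423 0.1952 0.0674] psi 0.6663 zax [ 0.003  0.001 -1.   ] w 0.0228 f [-0.3  0.4  7.2] tq [ 0.05  0.24 -0.03] q [ 0.14  0.53 -0.74  2.08  0.54  0.73 -1.85]
0.05162838366635159 -1.9372748471387409
theta0 0.5790114455432773
0.58 [0.4421 0.1963] [0.001 0.003]
0.78 [0.4332 0.2008] [-0.014  0.01 ]
0.98 [0.4253 0.207 ] [-0.027  0.02 ]
1.18 [0.4189 0.2146] [-0.038  0.033]
1.38 [0.414  0.2233] [-0.046  0.048]
1.58 [0.411  0.2329] [-0.051  0.063]
1.78 [0.41   0.2428] [-0.052  0.08 ]
1.98 [0.411  0.2527] [-0.051  0.097]
2.18 [0.4139 0.2623] [-0.046  0.112]
2.38 [0.4186 0.2711] [-0.038  0.127]
2.58 [0.425  0.2787] [-0.027  0.14 ]
2.78 [0.4328 0.285 ] [-0.014  0.15 ]
2.98 [0.4417 0.2895] [0.    0.158]
3.18 [0.4513 0.2922] [0.016 0.162]
3.38 [0.4612 0.293 ] [0.033 0.164]
3.58 [0.4711 0.2917] [0.049 0.162]
```

step_arm(
  increments=[
    [-1,-0.007,0.004,0,0,0,0],
    [-1,-0.015,0.008,0,0,0,0],
    [-1,-0.022,0.013,0,0,0,0],
    [-1,-0.028,0.018,0,0,0,0],
    [-1,-0.034,0.024,0,0,0,0],
    [-1,-0.039,0.031,0,0,0,0],
    [-1,-0.043,0.038,0,0,0,0],
    [-1,-0.047,0.046,0,0,0,0],
    [-1,-0.047,0.046,0,0,0,0],
  ],
)

```text
time: 32.18
tcp_pos: [0.4125, 0.22, 0.0673]
tool_rot: [0.003, 0.945, 0.327, -0.001]
ft_force: [-5.2, -7.6, 17.1]
width: 0.0227
gripper_force: 59.6
```

```bash
python3 d.py
```

```text
32.18 [0.4125 0.22   0.0673] psi 0.6656 zax [ 0.    -0.005 -1.   ] w 0.0227 f [-5.2 -7.6 17.1] tq [-1.53  0.99 -0.01] q [ 0.07  0.51 -0.74  2.11  0.54  0.72 -1.94]
```

step_arm(
  increments=[
    [-1,-0.002,0.009,0.002,0,0,0],
    [-1,-0.004,0.017,0.003,0,0,0],
    [-1,-0.005,0.026,0.003,0,0,0],
    [-1,-0.005,0.034,0.003,0,0,0],
    [-1,-0.005,0.043,0.003,0,0,0],
    [-1,-0.004,0.051,0.003,0,0,0],
    [-1,-0.002,0.059,0.003,0,0,0],
    [-1,0.001,0.066,0.003,0,0,0],
    [-1,0.005,0.074,0.003,0,0,0],
    [-1,0.009,0.081,0.003,0,0,0],
    [-1,0.009,0.081,0.003,0,0,0],
  ],
)

```text
time: 33.1
tcp_pos: [0.4154, 0.2709, 0.0676]
tool_rot: [0.0, 0.945, 0.328, -0.002]
ft_force: [-6.5, 1.3, 2.2]
width: 0.022
gripper_force: 58.8
```

```bash
python3 d.py
```

```text
33.1 [0.4154 0.2709 0.0676] psi 0.668 zax [-0.004 -0.002 -1.   ] w 0.022 f [-6.5  1.3  2.2] tq [ 0.08  1.37 -0.01] q [-0.03  0.56 -0.74  2.04  0.55  0.75 -2.01]
```

step_arm(
  increments=[
    [-1,0.002,0.008,0,0,0,0],
    [-1,0.01,0.017,0,0,0,0],
    [-1,0.02,0.024,0,0,0,0],
    [-1,0.031,0.03,0,0,0,0],
    [-1,0.043,0.034,0,0,0,0],
    [-1,0.055,0.036,0,0,0,0],
    [-1,0.067,0.037,0,0,0,0],
    [-1,0.076,0.036,0,0,0,0],
    [-1,0.076,0.036,0,0,0,0],
  ],
)

```text
time: 33.85
tcp_pos: [0.4618, 0.2928, 0.0676]
tool_rot: [-0.0, 0.945, 0.327, -0.002]
ft_force: [-4.4, 0.9, 1.2]
width: 0.0226
gripper_force: 59.0
```

```bash
python3 d.py
```

```text
33.85 [0.4618 0.2928 0.0676] psi 0.6671 zax [-0.003 -0.    -1.   ] w 0.0226 f [-4.4  0.9  1.2] tq [0.19 0.86 0.  ] q [-0.05  0.62 -0.72  1.92  0.56  0.81 -1.98]
```

step_arm(
  increments=[
    [-1,0.006,-0.001,0,0,0,0],
    [-1,0.01,-0.002,0,0,0,0],
    [-1,0.014,-0.003,0,0,0,0],
    [-1,0.014,-0.003,0,0,0,0],
  ],
)

```text
time: 34.18
tcp_pos: [0.469, 0.2916, 0.0676]
tool_rot: [-0.001, 0.945, 0.328, -0.002]
ft_force: [-5.9, 2.1, 1.6]
width: 0.0226
gripper_force: 59.0
```

```bash
python3 d.py
```

```text
34.18 [0.469  0.2916 0.0676] psi 0.6682 zax [-0.004  0.    -1.   ] w 0.0226 f [-5.9  2.1  1.6] tq [ 0.4   1.41 -0.03] q [-0.05  0.63 -0.72  1.91  0.56  0.82 -1.97]
```

Close to the predicted stop point. I'll push a little more to feel it.

step_arm(
  increments=[
    [-1,0.005,-0.002,0,0,0,0],
    [-1,0.009,-0.003,0,0,0,0],
    [-1,0.009,-0.003,0,0,0,0],
  ],
)

```text
time: 34.43
tcp_pos: [0.4699, 0.2914, 0.0675]
tool_rot: [-0.002, 0.944, 0.329, -0.005]
ft_force: [-16.5, 3.4, 7.0]
width: 0.0225
gripper_force: 59.7
```

```bash
python3 d.py
```

```text
34.43 [0.4699 0.2914 0.0675] psi 0.671 zax [-0.01  0.   -1.  ] w 0.0225 f [-16.5   3.4   7. ] tq [ 0.72  3.61 -0.05] q [-0.05  0.64 -0.72  1.9   0.55  0.82 -1.96]
```

The stop is reached: force jumped to 16.5 N with no further travel. Now I'll relax, release and retract.

step_arm(
  increments=[
    [-1,-0.006,0.002,0,0,0,0],
    [-1,-0.006,0.002,0,0,0,0],
    [0.1,-0.006,0.002,0,0,0,0],
    [0.1,-0.006,0.002,0,0,0,0],
    [0.1,-0.006,0.002,0,0,0,0],
    [0.1,-0.006,0.002,0,0,0,0],
    [0.1,-0.006,0.002,0.05,0,0,0],
    [0.1,-0.006,0.002,0.11,0,0,0],
    [0.1,-0.006,0.002,0.17,0,0,0],
    [0.1,-0.006,0.002,0.22,0,0,0],
    [0.1,-0.006,0.002,0.22,0,0,0],
  ],
)

```text
time: 35.35
tcp_pos: [0.4775, 0.2926, 0.2064]
tool_rot: [-0.001, 0.945, 0.327, 0.005]
ft_force: [0.7, 1.0, 0.6]
width: 0.047
gripper_force: 0.0
```

step_arm(
  increments=[
    [0.1,0,-0.5,0.02,0,0,0],
    [0.1,0,-0.5,0.02,0,0,0],
    [0.1,0,-0.5,0.02,0,0,0],
    [0.1,0,-0.5,0.02,0,0,0],
    [0.1,0,-0.5,0.02,0,0,0],
    [0.1,0,-0.5,0.02,0,0,0],
    [0.1,0,-0.5,0.02,0,0,0],
    [0.1,0,-0.5,0.02,0,0,0],
    [0.1,0,-0.5,0.02,0,0,0],
    [0.1,0,-0.5,0.02,0,0,0],
  ],
)

```text
time: 36.18
tcp_pos: [0.4741, -0.0106, 0.2118]
tool_rot: [-0.0, 0.945, 0.326, 0.0]
ft_force: [0.1, 0.7, -0.0]
width: 0.0469
gripper_force: 0.0
```

```bash
python3 d.py; python3 k.py
python3 - <<'E'
from ov import *
t=cam("top");s=cam("scene");q=(.596,.2485,.038)
a=tile(t,q,(130,130,230,225),4.0,(20,255));b=tile(s,q,(230,100,350,220),5,(0,255),False)
cv2.imwrite("pics/o8.png",np.hstack([cv2.resize(a,(400,380)),cv2.resize(b,(380,380))]))
E
```

```text
36.18 [ 0.4741 -0.0106  0.2118] psi 0.6638 zax [ 0.  0. -1.] w 0.0469 f [ 0.1  0.7 -0. ] tq [ 0.08  0.02 -0.04] q [ 0.69  0.27 -0.83  1.99  0.24  0.98 -1.16]
top [150, 201, 7, 6, 36] [153.2 203.8] z.1 [0.47   0.2909] z.081 [0.4702 0.2951]
scene [276, 135, 7, 13, 57] [279.  140.7] z.1 [0.482  0.2693] z.081 [0.465 0.303]
br 0.07 [0.5833 0.3184] [0.5886 0.3193 0.0344] 0.159
br 0.07 [0.5833 0.3184] [0.5857 0.3178 0.0405] 0.368
br 0.014 [0.5855 0.2625] [0.5902 0.2636 0.0279] 0.365
br 0.014 [0.5855 0.2625] [0.5865 0.2817 0.3223] 0.298
```

View pics/o8.png

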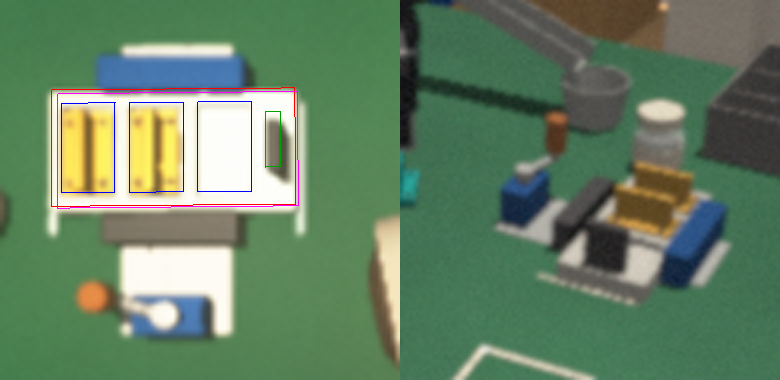

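The jig is clamped between the pad and the fixed jaw, its ends lie within the white lines (about columns 53 and 300), both brackets sit in their pockets, and the arm is clear.

```bash
python3 -c "
from plant import bot
print(bot.hand_in())"
```

```text
the job is handed in; nothing more can be done
None
```

I handed the job in at about 36 s: both posts stand in the tray, both brass brackets (only two were there) are seated in jig pockets, the jig is clamped against the fixed jaw midway along it, and the arm is clear; `hand_in()` gave no verdict.

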